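# Make up a gate kit and press it onto the tally plate

### The arm

A 7-joint arm with a two-finger parallel gripper is mounted at the origin on the work surface. World frame = base frame: x ahead of the robot, y to its left, z up, the work surface at z = 0. Lengths are in m, angles in rad, forces in N, time in s.
With the tool pointing down it reaches from about 0.4 to 0.85 m from the base axis. Payload 10.4 kg.
Tool frame: the origin (TCP) lies midway between the tips of the shut fingers; the grasp point (between the pads) lies manip.pinch_z behind it (manip.pinch_z is the distance from the TCP to the grasp point, in m); z points along the fingers, y is the direction in which the jaws open and shut (so a half turn about z gives the same grasp; the last joint's range is limited). The gripper opens to 85 mm and grips with 20 to 120 N. Pads are 22 mm wide; open, the fingers measure 114 mm over their backs; the gripper's body (76 mm by 85 mm) begins 54 mm behind the grasp point. The pads swing forward as they close: fully open they stand 13 mm farther back than shut.
Start: joints at [-1.176, 0.332, -0.065, 1.46, 0.022, 1.35, -0.088], TCP at [0.254, 0.571, 0.231] pointing down, gripper open.
Joint ranges: [-2.6, 2.6], [-0.5, 2.12], [-1.47, 1.34], [0.16, 2.42], [-1.27, 4.41], [0.06, 2.06], [-2.6, 2.6]. Speed limits (rad/s): [2.22, 2.22, 2.79, 2.79, 3.14, 3.14, 3.14].

### API

Orientations are given as a unit quaternion [x, y, z, w].
In Python, from workcell import manip gives the robot as it stands.
- The arm moves only by the shell command python3 -m handwheel 'ROWS' [FORCE]. ROWS is JSON, a list that holds one entry, the list of rows, each a list of 7 numbers: the shift along the tool's x, y, z in m, then the turn, a rotation vector about the tool's x, y, z in rad, then the finger opening in m, from 0 to 0.0854. In form: [[[tx, ty, tz, ax, ay, az, claw], ...]]. A call has 1 to 8 rows; each row is the pose to reach, as a shift and turn from the pose commanded when the call began, along the tool's axes at that moment; what a row does not reach only later rows make up. A row lasts 1/8 s, in which the tool goes at most 62.5 mm and 10.7 degrees, less where a joint would pass 70% of its speed; a pose out of reach is approached as far as the arm can. A call with a gripper value outside its range is refused whole. The fingers move at their own pace and stop on an object; FORCE is the grip in N (left out, the last holds). Time passes only in rows, so rows that repeat a pose let the fingers close. It gives the time, the measured TCP pose, the force and the opening at its end, in the units of the state.
- manip.get_obs(): the state, without advancing time (a new reading comes with each control period).
- manip.camera(name): name is "side" or "top" or "wrist"; returns the picture (480x640x3 uint8, blue, green, red); there is no depth.
- manip.calibration(name): a dict with "fx", "fy", "cx", "cy" (pixels), "k1" (the pictures are not rectified: a ray, as slopes to the right and down, at radius r is drawn at 1 + k1 r^2 times it, then the intrinsics apply), "view" (4x4, takes a point from world to camera coordinates); the wrist camera has in their place "tool_from_camera" (4x4, takes a point from camera to tool coordinates, whose origin is the TCP and whose axes are the flange's). Camera axes: x right, y up, looking along -z (the intrinsics and any distortion apply to the point x, -y, -z); pixel columns grow to the right and rows downward; lengths in m; the calibration is good to about 2 mm. A picture is of the moment at which its call begins: read the wrist's pose just before it. calibration takes no time and is no camera call.
- manip.hand_in(): hands the job in, once; it reports no verdict.
The state is a dict: "clock": time; "joint_pos": joint angles; "joint_velocities": joint speeds; "tau": joint torques, N m; "position": TCP position; "ee_rot": TCP orientation; "ft_force": force on the tool from outside, world axes, zero at the start; "torque": the same for the moment, N m; "grip_width": opening from 0.0 (shut) to 1.0 (fully open).
Only numpy, scipy, OpenCV 4.12 (cv2) and the standard library are available. Lean on these libraries where they do the work, as an engineer would, in place of code of your own. Each camera call takes 0.05 s, during which the arm holds its last target.

### The job

Make up a gate kit in the wooden caddy: drop every roller catch lying on the bench into a pocket of its own, lying down in it, and put the tee hinge and the gate latch in the caddy's long bay. When everything is in, carry the caddy by its upright grip to the sprung tally plate, press it down until the plate is at the very bottom of its travel, hold it there a moment, then let go and leave the caddy standing level and centred on the plate with the whole kit still in it. Leave the screwdriver and the combination square alone.

Things in the scene. Friction and masses are not known exactly. Their poses are not given: they have to be found in the camera images.
- caddy: Loose wooden caddy, 0.24-0.36 kg empty, 176 (x) by 208 (y, -109 to +99) mm outside; origin on its underside, below the grip. Floor 6 mm, walls and dividers 26 mm high from the underside. +y side: 2 by 2 pockets, each 80 (x) by 40 (y) mm inside. -y side: bay 166 (x) by 96 (y) mm, y -104 to -8. At the origin an upright grip board, 44 (x) by 16 (y) mm, top at 70 mm: pinch it along y.
- caddy_grip (a point): centre of the top edge of the caddy's grip board (70 mm above the caddy's underside); axes as the caddy
- pocket0 (a point): pocket 0 of the caddy: on the pocket's centre line, 22 mm above the caddy's underside, where the middle of a seated catch comes to lie (6 mm floor + half of 32 mm); axes as the caddy, the pocket's 80 mm length along x
- pocket1 (a point): pocket 1 of the caddy: on the pocket's centre line, 22 mm above the caddy's underside, where the middle of a seated catch comes to lie (6 mm floor + half of 32 mm); axes as the caddy, the pocket's 80 mm length along x
- pocket2 (a point): pocket 2 of the caddy: on the pocket's centre line, 22 mm above the caddy's underside, where the middle of a seated catch comes to lie (6 mm floor + half of 32 mm); axes as the caddy, the pocket's 80 mm length along x
- pocket3 (a point): pocket 3 of the caddy: on the pocket's centre line, 22 mm above the caddy's underside, where the middle of a seated catch comes to lie (6 mm floor + half of 32 mm); axes as the caddy, the pocket's 80 mm length along x
- bay (a point): centre of the floor of the caddy's long bay, 6 mm above the caddy's underside; axes as the caddy, the bay's 166 mm length along x
- catch0: Galvanised roller catch (may be absent), 0.05 kg: square housing 52 by 32 by 32 mm with a white roller out of its +x end; 70 mm long overall along its x (-35 to +35). Origin mid-length, 16 mm above its underside. It may lie in a pocket either way round and on any long side; seated, it stands 12 mm above the walls.
- catch1: Galvanised roller catch (may be absent), 0.05 kg: square housing 52 by 32 by 32 mm with a white roller out of its +x end; 70 mm long overall along its x (-35 to +35). Origin mid-length, 16 mm above its underside. It may lie in a pocket either way round and on any long side; seated, it stands 12 mm above the walls.
- catch2: Galvanised roller catch (may be absent), 0.05 kg: square housing 52 by 32 by 32 mm with a white roller out of its +x end; 70 mm long overall along its x (-35 to +35). Origin mid-length, 16 mm above its underside. It may lie in a pocket either way round and on any long side; seated, it stands 12 mm above the walls.
- catch3: Galvanised roller catch (may be absent), 0.05 kg: square housing 52 by 32 by 32 mm with a white roller out of its +x end; 70 mm long overall along its x (-35 to +35). Origin mid-length, 16 mm above its underside. It may lie in a pocket either way round and on any long side; seated, it stands 12 mm above the walls.
- tee_hinge: Black iron tee hinge, about 0.11 kg, lying flat: origin on its underside at the strap's root, where to pinch it (28 mm wide across y, 6 mm thick). Strap along +x to x = 75 mm (28 mm wide to x = 43, then 20); knuckle 12 mm thick, 66 mm long (y) at x = -29 to -17; cross leaf 26 (x) by 70 (y) by 6 mm at x = -55 to -29.
- hinge_tip (a point): free end of the hinge's strap, x = 75 mm, mid thickness
- hinge_leaf (a point): outer edge of the hinge's cross leaf, x = -55 mm, mid thickness
- gate_latch: Galvanised gate latch, about 0.12 kg: base plate 84 (x) by 44 (y) by 5 mm with a block 46 (x) by 26 (y) mm on its middle, top 27 mm above the underside. Origin at the centre of the underside. Pinch the block across its 26 mm (along y). In the bay it may lie on top of the hinge's strap.
- tally: Fixed grey housing of the tally plate, 150 by 150 by 12 mm, with a small counter window box (35 by 60 by 12 mm) on its -x side; origin at the centre of its underside
- plate_top (a point): centre of the top face of the sprung steel plate (130 by 130 mm), 30 mm above the bench when up; moves with the plate
- plate (a joint): how far the sprung plate is pressed down, m: 0 up, 0.012 at the very bottom. It starts to sink at about 8.5 N and needs about 18 N in all to reach the bottom; the loaded caddy's own weight (5 to 8 N) is not enough.
- screwdriver: bystander: red-handled cross-head screwdriver, 200 mm long; leave alone
- square: bystander: steel combination square, 300 mm blade; leave alone
Mind the look-alikes: they are no part of the job. Leave any turquoise look-alike of the catch3 alone. What is shaped like the catch1 but blue or orange is not meant.

How it is judged:
On the way, in this order (a step that is already met when the one before it is completed fails the run):
1. every catch lies in a pocket of its own, and hinge and latch lie in the bay ((horizontal distance between catch0 and pocket0 below 0.014 m or horizontal distance between catch0 and pocket1 below 0.014 m or horizontal distance between catch0 and pocket2 below 0.014 m or horizontal distance between catch0 and pocket3 below 0.014 m) and z of catch0 in the frame of caddy between 0.012 and 0.03 m and (horizontal distance between catch1 and pocket0 below 0.014 m or horizontal distance between catch1 and pocket1 below 0.014 m or horizontal distance between catch1 and pocket2 below 0.014 m or horizontal distance between catch1 and pocket3 below 0.014 m) and z of catch1 in the frame of caddy between 0.012 and 0.03 m and (horizontal distance between catch2 and pocket0 below 0.014 m or horizontal distance between catch2 and pocket1 below 0.014 m or horizontal distance between catch2 and pocket2 below 0.014 m or horizontal distance between catch2 and pocket3 below 0.014 m) and z of catch2 in the frame of caddy between 0.012 and 0.03 m and (horizontal distance between catch3 and pocket0 below 0.014 m or horizontal distance between catch3 and pocket1 below 0.014 m or horizontal distance between catch3 and pocket2 below 0.014 m or horizontal distance between catch3 and pocket3 below 0.014 m) and z of catch3 in the frame of caddy between 0.012 and 0.03 m and x of tee_hinge in the frame of caddy between -0.06 and 0.06 m and y of tee_hinge in the frame of caddy between -0.095 and -0.017 m and z of tee_hinge in the frame of caddy between 0 and 0.045 m and x of hinge_tip in the frame of caddy between -0.085 and 0.085 m and y of hinge_tip in the frame of caddy between -0.106 and -0.006 m and z of hinge_tip in the frame of caddy between 0 and 0.07 m and x of hinge_leaf in the frame of caddy between -0.085 and 0.085 m and y of hinge_leaf in the frame of caddy between -0.106 and -0.006 m and z of hinge_leaf in the frame of caddy between 0 and 0.07 m and x of gate_latch in the frame of caddy between -0.07 and 0.07 m and y of gate_latch in the frame of caddy between -0.1 and -0.012 m and z of gate_latch in the frame of caddy between 0 and 0.055 m), for 0.2 s.
2. the caddy, with the whole kit in it, presses the plate fully down (all of step 1 and value of joint plate above 0.0108 m and contact force between caddy and tally above 3 N and horizontal distance between caddy and plate_top below 0.035 m), for 0.3 s.
At the end, for the whole second after the job is handed in: Each catch present lies in its own pocket (within 14 mm of its centre, 8 mm of seated height), hinge and latch lie inside the bay walls, and the caddy, let go and at rest, stands level (0.1 rad) on the plate, centred within 30 mm (all of step 1 and horizontal distance between caddy and plate_top below 0.03 m and angle between caddy's own z axis and vertical below 0.1 rad and z of caddy in the frame of plate_top between -0.006 and 0.006 m and linear speed of each of catch0, catch1, catch2, catch3, tee_hinge, gate_latch, caddy below 0.03 m/s); the robot touches nothing.
It fails at once if the screwdriver is moved by more than 4 cm (distance of screwdriver from where it was at the start of the episode above 0.04 m).
It fails at once if the square is moved by more than 4 cm (distance of square from where it was at the start of the episode above 0.04 m).
Of catch0, catch1, catch2, catch3 only 2 to 4 are there at a start; the rules pass over those that are not, and their reading is None.
At some moment in a run one of catch0, catch1, catch2, catch3, tee_hinge, gate_latch may be knocked a few centimetres aside while the robot is not near it.
Once in a run the grip may slacken for a moment while it holds something.
It also fails if it takes over 210 s, if anything falls off the work surface, if the arm or the gripper's body presses on something with over 40 N, if the wrist force passes 120 N, or if a joint passes its speed limit or range.

## Working session

There is one attempt and no reset: what is moved stays moved. The work goes in short steps, Python scripts to look and compute and a shell command to move; the robot and the scene stay as the last step left them, time stands still between calls to the robot, and variables do not carry over. Pictures are saved under pics/ and viewed, and the job is handed in when it is done.

```bash
ls; mkdir -p pics; python3 - <<'E'
from workcell import manip
import cv2,numpy as np
print(manip.pinch_z, manip.get_obs())
for n in("top","side","wrist"):
    c=manip.calibration(n); print(n,{k:np.round(v,4).tolist() for k,v in c.items()})
    cv2.imwrite(f"pics/{n}0.png",manip.camera(n))
E
```

```text
pics
0.0187 {'clock': 0.0, 'joint_pos': array([-1.17561258,  0.33288698, -0.06472505,  1.46093514,  0.02161015,
        1.34986678, -0.0885415 ]), 'joint_velocities': array([ 0.00104354, -0.00035103,  0.00110058, -0.00127262, -0.00101894,
        0.002102  , -0.00068864]), 'tau': array([ 3.02003682e-04, -6.25471330e+01,  4.94935596e-02, -3.91597331e+01,
        1.63139025e-02,  1.03064047e-02,  1.00530085e-05]), 'position': array([0.25343114, 0.57091565, 0.2305095 ]), 'ee_rot': array([ 2.07373360e-01,  9.78261621e-01, -6.90854058e-04, -1.13277081e-04]), 'ft_force': array([-0.02482066,  0.49115881, -0.55274231]), 'torque': array([ 0.02752226, -0.03206898, -0.00474984]), 'grip_width': 0.9996550961553466}
top {'fx': 482.5266, 'fy': 482.5266, 'cx': 323.4666, 'cy': 233.7352, 'k1': 0.0381, 'view': [[-0.0305, -0.9994, -0.0177, 0.0613], [0.9945, -0.0321, 0.0993, -0.6413], [-0.0998, -0.0146, 0.9949, -1.1223], [0.0, 0.0, 0.0, 1.0]]}
side {'fx': 602.2482, 'fy': 602.2482, 'cx': 319.437, 'cy': 239.2264, 'k1': -0.0052, 'view': [[-0.9978, -0.0654, -0.0138, 0.6144], [0.0394, -0.742, 0.6693, -0.0379], [-0.0539, 0.6673, 0.7429, -1.6176], [0.0, 0.0, 0.0, 1.0]]}
wrist {'fx': 396.111, 'fy': 396.111, 'cx': 321.0241, 'cy': 238.8302, 'k1': -0.0853, 'tool_from_camera': [[-0.0004, 0.9604, 0.2785, 0.0702], [1.0, 0.0007, -0.0008, -0.0002], [-0.001, 0.2785, -0.9604, -0.1427], [0.0, 0.0, 0.0, 1.0]]}
```

View pics/top0.png

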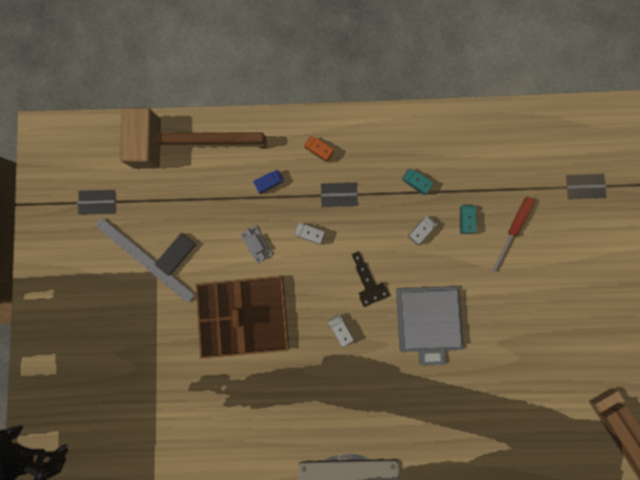

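View pics/side0.png

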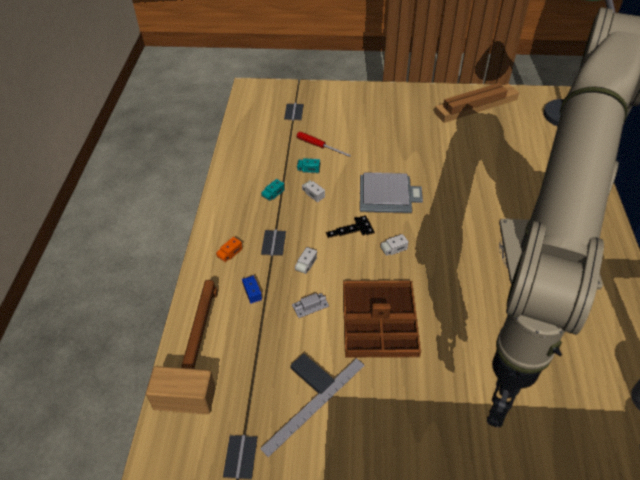

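View pics/wrist0.png

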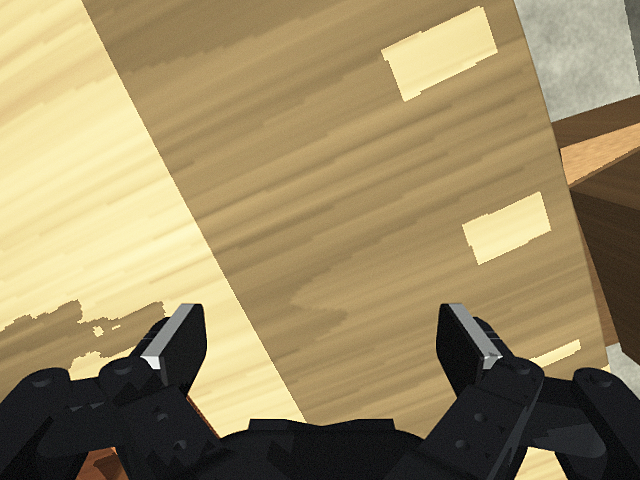

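Top picture: white catch candidates at (310,233), (423,230), (342,331). The turquoise parts (418,181) and (468,219), the blue (268,181) and the orange (320,148) are look-alikes. I'll confirm this in enlarged crops.

```bash
cat > h.py <<'E'
from workcell import manip
import cv2,numpy as np
from scipy.spatial.transform import Rotation as R
from scipy.optimize import least_squares
def cam(name,obs=None):
    c=manip.calibration(name); K=(c["fx"],c["fy"],c["cx"],c["cy"],c["k1"])
    if name=="wrist":
        o=obs or manip.get_obs(); T=np.eye(4); T[:3,:3]=R.from_quat(o["ee_rot"]).as_matrix(); T[:3,3]=o["position"]
        M=T@np.array(c["tool_from_camera"])
    else: M=np.linalg.inv(np.array(c["view"]))
    return K,M
def pix(name,uv,z,obs=None,CM=None):
    (fx,fy,cx,cy,k1),M=CM or cam(name,obs)
    out=[]
    for u,v in np.atleast_2d(uv):
        p=cv2.undistortPoints(np.array([[[u,v]]],float),np.array([[fx,0,cx],[0,fy,cy],[0,0,1]]),np.array([k1,0,0,0.]))[0,0]
        d=M[:3,:3]@np.array([p[0],-p[1],-1]); o=M[:3,3]
        out.append(o+d*(z-o[2])/d[2])
    return np.array(out)
def proj(name,P,obs=None,CM=None):
    (fx,fy,cx,cy,k1),M=CM or cam(name,obs)
    q=(np.c_[np.atleast_2d(P),np.ones(len(np.atleast_2d(P)))]@np.linalg.inv(M).T)[:,:3]
    x=q[:,0]/-q[:,2]; y=-q[:,1]/-q[:,2]; s=1+k1*(x*x+y*y)
    return np.c_[fx*x*s+cx,fy*y*s+cy]
def crop(img,u0,v0,w,h,k,fn):
    c=cv2.resize(img[v0:v0+h,u0:u0+w],None,fx=k,fy=k,interpolation=cv2.INTER_CUBIC)
    for i in range(0,w,20): cv2.putText(c,str(u0+i),(i*k,10),0,0.35,(0,0,255),1); cv2.line(c,(i*k,12),(i*k,18),(0,0,255),1)
    for i in range(0,h,20): cv2.putText(c,str(v0+i),(0,i*k+4),0,0.35,(0,0,255),1); cv2.line(c,(24,i*k),(30,i*k),(0,0,255),1)
    cv2.imwrite(fn,c)
def snap(name,fn):
    o=manip.get_obs(); im=manip.camera(name); cv2.imwrite(fn,im); np.save(fn[:-4]+".npy",np.r_[o["position"],o["ee_rot"]]); return im,o
def frm(fn):
    a=np.load(fn[:-4]+".npy"); return {"position":a[:3],"ee_rot":a[3:]}
# row needed to bring the GRASP POINT to world xyz p with jaw (tool y) direction at angle yaw (deg, mod 180), pointing down
def go(p,yaw=None,at_tcp=False):
    o=manip.get_obs(); Rm=R.from_quat(o["ee_rot"])
    cur=Rm.as_matrix()
    if yaw is None: T=Rm
    else:
        best=None
        for a in (yaw,yaw+180):
            y=np.array([np.cos(np.radians(a)),np.sin(np.radians(a)),0]); z=np.array([0,0,-1.]); x=np.cross(y,z)
            T_=R.from_matrix(np.c_[x,y,z]); m=(Rm.inv()*T_).magnitude()
            if best is None or m<best[0]: best=(m,T_)
        T=best[1]
    tcp=np.array(p,float)+(0 if at_tcp else manip.pinch_z*T.as_matrix()[:,2])
    t=cur.T@(tcp-o["position"]); r=(Rm.inv()*T).as_rotvec()
    print("shift mm",np.round(t*1000,1),"turn rad",np.round(r,3),"dist/62.5:",round(np.linalg.norm(t)/.0625,1),"rows turn:",round(np.degrees(np.linalg.norm(r))/10.7,1))
def st():
    o=manip.get_obs(); M=R.from_quat(o["ee_rot"]).as_matrix()
    print("t",round(o["clock"],2),"tcp",np.round(o["position"],4),"jawyaw",round(np.degrees(np.arctan2(M[1,1],M[0,1])),1),"z",np.round(M[:,2],3),"F",np.round(o["ft_force"],1),"w",round(o["grip_width"]*85.4,1))
E
python3 - <<'E'
from h import *
im=cv2.imread("pics/top0.png")
crop(im,180,140,200,150,4,"pics/a.png"); crop(im,320,160,180,140,4,"pics/b.png"); crop(im,180,260,200,110,4,"pics/c.png")
E
```

```text
(no output)
```

View pics/a.png

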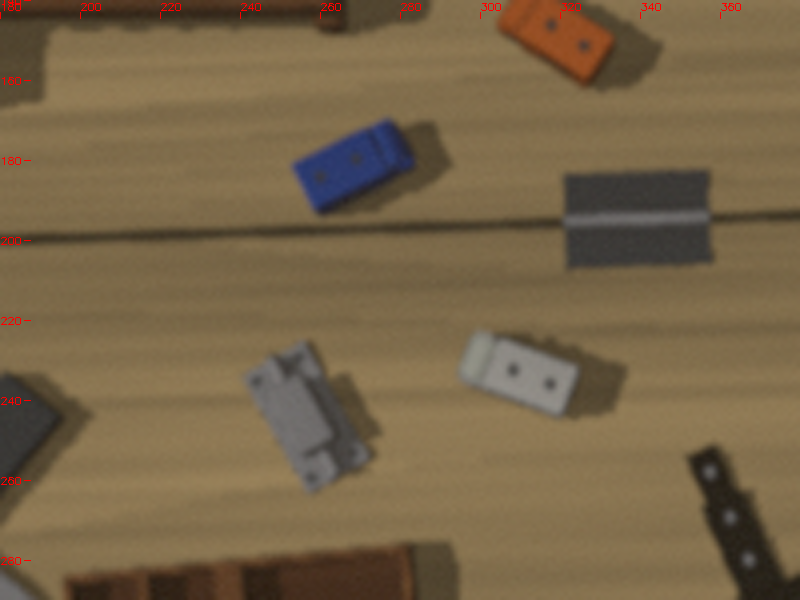

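View pics/b.png

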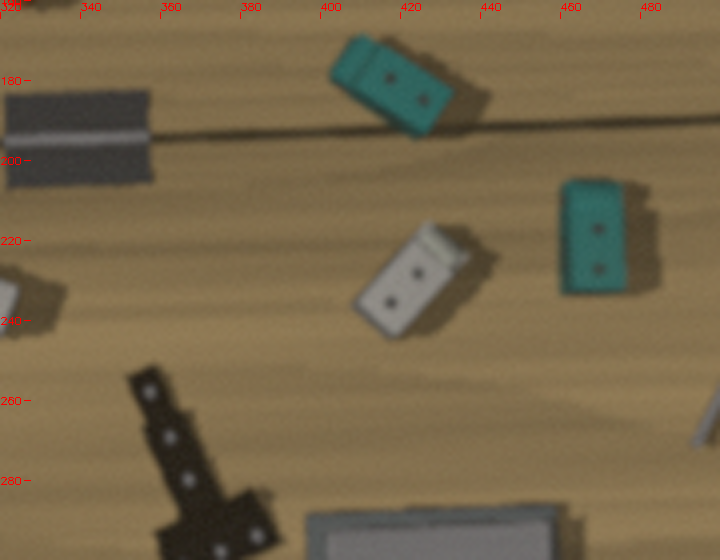

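View pics/c.png

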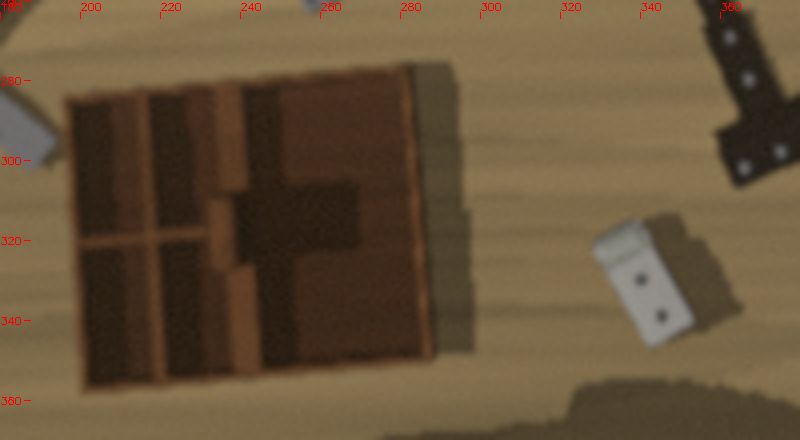

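Three pale roller catches: A (310,233), B (423,230), C (342,331). They are light-grey housings with white rollers, and everything else of that shape is blue, orange or turquoise. The latch is at (257,243), the hinge at (370,280) and the caddy at (242,317), with its pockets on the left (+y). Next I'll turn these into poses.

```bash
python3 - <<'E'
from h import *
def ax(n,a,b,z):
    p=pix("top",[a,b],z); d=p[1]-p[0]; print(n,"mid",np.round(p.mean(0),4),"len",round(np.linalg.norm(d),4),"yaw a->b",round(np.degrees(np.arctan2(d[1],d[0])),1))
# catches: tail centre -> roller end (top z .032)
ax("A",(322.7,237.8),(297.3,228.5),.030)
ax("B",(412,240),(430.5,219.5),.030)
ax("C",(347.7,343.5),(333,317.5),.030)
ax("latch", (258,262-1),(248.5+3,231),.004)
ax("latchblk",(261,254),(249.5,235),.027)
ax("hinge leaf->tip",(376,301.5),(355.5,252.5),.004)
P=pix("top",[(196.5,284.5),(281.8,276.6),(288,349.5),(201,357.3)],.026)
print(np.round(P,4)); print([round(np.linalg.norm(P[i]-P[i-1]),4) for i in range(4)])
# fit caddy
loc=np.array([[88,99],[88,-109],[-88,-109],[-88,99]])/1000
f=lambda q:((loc@np.array([[np.cos(q[2]),np.sin(q[2])],[-np.sin(q[2]),np.cos(q[2])]])+q[:2])-P[:,:2]).ravel()
s=least_squares(f,[.45,.2,0]);print("caddy",np.round(s.x,4),np.degrees(s.x[2]),np.round(s.fun,4))
print("plate",np.round(pix("top",[(402,291),(460,288),(463,347),(402,350)],.030),4))
st()
E
```

```text
A mid [0.6456 0.0735 0.03  ] len 0.0651 yaw a->b 68.0
B mid [ 0.6452 -0.1925  0.03  ] len 0.0665 yaw a->b -44.1
C mid [0.4139 0.0086 0.03  ] len 0.0689 yaw a->b 28.0
latch mid [0.6211 0.2109 0.004 ] len 0.0757 yaw a->b 11.2
latchblk mid [0.6228 0.206  0.027 ] len 0.0539 yaw a->b 30.0
hinge leaf->tip mid [ 0.5374 -0.0576  0.004 ] len 0.1278 yaw a->b 20.6
[[0.5317 0.3478 0.026 ]
 [0.544  0.1439 0.026 ]
 [0.3732 0.1329 0.026 ]
 [0.3617 0.3373 0.026 ]]
[np.float64(0.1703), np.float64(0.2043), np.float64(0.1711), np.float64(0.2048)]
caddy [0.4523 0.2454 0.0602] 3.446550756638305 [ 0.0025  0.0018  0.0028 -0.0019 -0.0022 -0.0015 -0.0031  0.0016]
plate [[ 0.5014 -0.1399  0.03  ]
 [ 0.5046 -0.2758  0.03  ]
 [ 0.3688 -0.2743  0.03  ]
 [ 0.3654 -0.1332  0.03  ]]
t 0.15 tcp [0.2535 0.571  0.2307] jawyaw 66.1 z [-0.    -0.001 -1.   ] F [-0.5  0.3  1. ] w 85.3
```

```bash
python3 - <<'E'
from h import *
go([.52,-.062,.22],110.6)
E
```

```text
shift mm [-500.4 -470.4   29.9] turn rad [-0.001 -0.    -0.777] dist/62.5: 11.0 rows turn: 4.2
```

```bash
python3 -m handwheel '[[[-0.5,-0.47,0,0,0,-0.777,0.07],[-0.5,-0.47,0,0,0,-0.777,0.07],[-0.5,-0.47,0,0,0,-0.777,0.07],[-0.5,-0.47,0,0,0,-0.777,0.07],[-0.5,-0.47,0,0,0,-0.777,0.07],[-0.5,-0.47,0,0,0,-0.777,0.07],[-0.5,-0.47,0,0,0,-0.777,0.07],[-0.5,-0.47,0,0,0,-0.777,0.07]]]' 40; python3 - <<'E'
from h import *
st();go([.52,-.062,.20],110.6)
E
```

```text
clock: 1.15
position: [0.445, 0.1161, 0.2314]
ee_rot: [-0.179, 0.984, 0.0, 0.0]
ft_force: [0.7, 0.5, -0.0]
grip_width: 0.822
t 1.15 tcp [0.445  0.1161 0.2314] jawyaw 110.6 z [ 0.  0. -1.] F [ 0.7  0.5 -0. ] w 70.2
shift mm [  -7.6 -193.1   50.1] turn rad [ 0.  0. -0.] dist/62.5: 3.2 rows turn: 0.0
```

```bash
python3 -m handwheel '[[[-0.008,-0.193,0.03,0,0,0,0.07],[-0.008,-0.193,0.03,0,0,0,0.07],[-0.008,-0.193,0.03,0,0,0,0.07],[-0.008,-0.193,0.03,0,0,0,0.07],[-0.008,-0.193,0.03,0,0,0,0.07]]]'; python3 - <<'E'
from h import *
snap("wrist","pics/w1.png");st()
E
```

```text
clock: 1.78
position: [0.5198, -0.0599, 0.201]
ee_rot: [-0.178, 0.984, 0.0, -0.0]
ft_force: [-0.6, 0.1, 0.2]
grip_width: 0.817
t 1.82 tcp [ 0.5198 -0.0588  0.2012] jawyaw 110.6 z [-0.001  0.    -1.   ] F [-0.4  1.3 -1.1] w 70.5
```

View pics/w1.png

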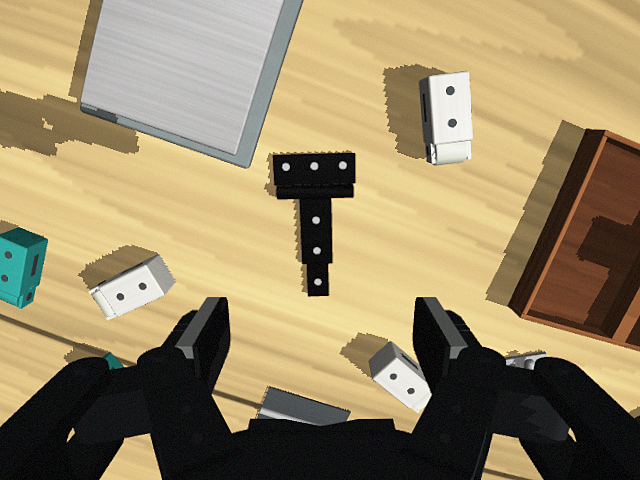

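```bash
python3 - <<'E'
from h import *
o=frm("pics/w1.png")
p=pix("wrist",[(314.5,153),(318,296),(301,199),(331,199)],.006,o); d=p[1]-p[0]; y=np.degrees(np.arctan2(d[1],d[0]));u=d/np.linalg.norm(d)
g=p[0]+u*.055; print(np.round(p,4),np.linalg.norm(d),y,g, np.linalg.norm(p[3]-p[2]))
go([g[0],g[1],.05],y+90); go([g[0],g[1],.02],y+90)
print("shut-tip TCP z=0.0187 when grasp z=0; ")
E
```

```text
[[ 0.4774 -0.0818  0.006 ]
 [ 0.5984 -0.0337  0.006 ]
 [ 0.5182 -0.0792  0.006 ]
 [ 0.5091 -0.0549  0.006 ]] 0.1301983770039853 21.673709394128323 [ 0.52850927 -0.06150859  0.006     ] 0.025900307235734842
shift mm [ -7.3  -5.7 169.8] turn rad [ 0.001 -0.    -0.018] dist/62.5: 2.7 rows turn: 0.1
shift mm [ -7.3  -5.8 199.8] turn rad [ 0.001 -0.    -0.018] dist/62.5: 3.2 rows turn: 0.1
shut-tip TCP z=0.0187 when grasp z=0;
```

```bash
python3 -m handwheel '[[[-0.0075,-0.006,0.06,0,0,-0.018,0.05],[-0.0075,-0.006,0.12,0,0,-0.018,0.05],[-0.0075,-0.006,0.17,0,0,-0.018,0.05],[-0.0075,-0.006,0.188,0,0,-0.018,0.05],[-0.0075,-0.006,0.188,0,0,-0.018,0.05]]]'; python3 - <<'E'
from h import *
st();snap("wrist","pics/w2.png");go([.5285,-.0615,.0207],111.7)
E
```

```text
clock: 2.45
position: [0.529, -0.0618, 0.0135]
ee_rot: [-0.188, 0.982, 0.0, -0.0]
ft_force: [0.5, 0.5, 0.6]
grip_width: 0.584
t 2.45 tcp [ 0.529  -0.0618  0.0135] jawyaw 111.7 z [-0.001  0.    -1.   ] F [0.5 0.5 0.6] w 49.9
shift mm [ 1.2  1.1 12.7] turn rad [-0.     0.001 -0.001] dist/62.5: 0.2 rows turn: 0.0
```

View pics/w2.png

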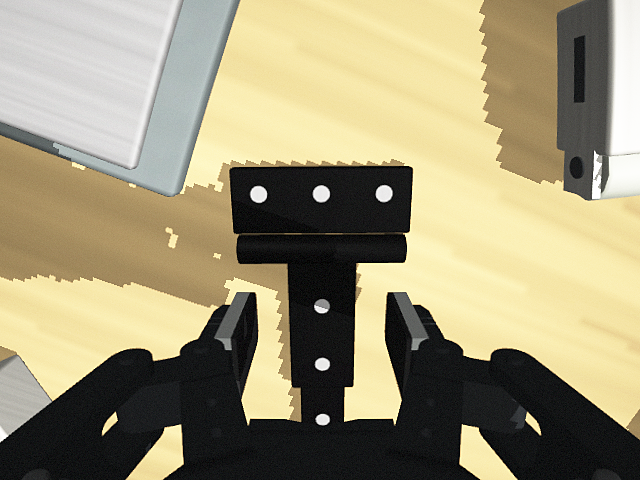

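The hinge strap is centred between the pads (322,330), clear of the knuckle at row 248. Going down to grip it.

```bash
python3 -m handwheel '[[[0.001,0.001,0.0115,0,0,0,0.05],[0.001,0.001,0.0115,0,0,0,0.05],[0.001,0.001,0.0115,0,0,0,0.02],[0.001,0.001,0.0115,0,0,0,0.02],[0.001,0.001,0.0115,0,0,0,0.02],[0.001,0.001,0.0115,0,0,0,0.02],[0.001,0.001,0.0115,0,0,0,0.02]]]' 60; python3 - <<'E'
from h import *
st()
E
```

```text
clock: 3.38
position: [0.5282, -0.0622, 0.0027]
ee_rot: [-0.187, 0.982, 0.0, 0.0]
ft_force: [-2.8, 0.3, 6.3]
grip_width: 0.295
t 3.38 tcp [ 0.5282 -0.0622  0.0027] jawyaw 111.6 z [ 0.001  0.    -1.   ] F [-2.8  0.3  6.3] w 25.2
```

```bash
python3 -m handwheel '[[[0,0,-0.05,0,0,0,0.02],[0,0,-0.1,0,0,0,0.02],[0,0,-0.15,0,0,0,0.02],[0,0,-0.15,0,0,0,0.02]]]'; cat >> h.py <<'E'
def cad(q,x,y,z=0):
    c,s=np.cos(q[2]),np.sin(q[2]); return np.array([q[0]+c*x-s*y,q[1]+s*x+c*y,z])
E
python3 - <<'E'
from h import *
st();q=[.4523,.2454,.0602];p=cad(q,-.025,-.056,.17);print(p);go(p,93.4)
E
```

```text
clock: 3.88
position: [0.5301, -0.0625, 0.1559]
ee_rot: [-0.187, 0.982, -0.0, 0.004]
ft_force: [-0.5, 0.2, -0.9]
grip_width: 0.299
t 3.88 tcp [ 0.5301 -0.0625  0.1559] jawyaw 111.6 z [ 0.007  0.001 -1.   ] F [-0.5  0.2 -0.9] w 25.5
[0.43071445 0.18799735 0.17      ]
shift mm [  0.3 269.5   4.2] turn rad [-0.001  0.007  0.318] dist/62.5: 4.3 rows turn: 1.7
```

```bash
python3 -m handwheel '[[[0,0.27,0,0,0,0.318,0.02],[0,0.27,0,0,0,0.318,0.02],[0,0.27,0,0,0,0.318,0.02],[0,0.27,0,0,0,0.318,0.02],[0,0.27,0,0,0,0.318,0.02],[0,0.27,0,0,0,0.318,0.02]]]'; python3 - <<'E'
from h import *
st();snap("wrist","pics/w3.png");cv2.imwrite("pics/top1.png",manip.camera("top"))
E
```

```text
clock: 4.62
position: [0.4267, 0.1913, 0.151]
ee_rot: [-0.032, 0.999, 0.0, -0.001]
ft_force: [-0.1, -1.2, -0.9]
grip_width: 0.292
t 4.62 tcp [0.4267 0.1913 0.151 ] jawyaw 93.7 z [-0.001 -0.    -1.   ] F [-0.1 -1.2 -0.9] w 24.9
```

View pics/w3.png

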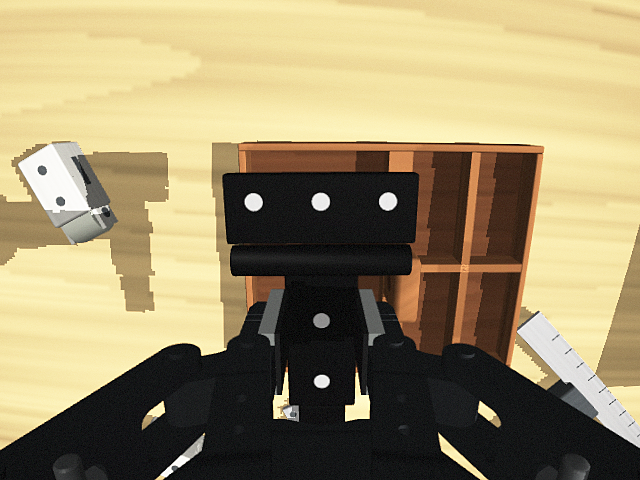

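```bash
python3 - <<'E'
from h import *
o=frm("pics/w3.png")
crop(cv2.imread("pics/w3.png"),380,130,180,140,4,"pics/d.png")
p=pix("wrist",[(239,143),(543,147),(470,268)],.026,o);print(np.round(p,4),np.linalg.norm(p[1]-p[0]),np.degrees(np.arctan2(*(p[1]-p[0])[[0,1]]))) 
for q in ([.4523,.2454,.0602],): 
    print(np.round(proj("wrist",[cad(q,*v,.026) for v in [(-.088,-.109),(-.088,.099),(0,.0515)]],o),1))
E
```

```text
[[0.3714 0.1331 0.026 ]
 [0.3594 0.3384 0.026 ]
 [0.4492 0.3014 0.026 ]] 0.2056685761901125 -3.3653895950048094
[[236.4 142.2]
 [544.  145.8]
 [463.9 267.7]]
```

View pics/d.png

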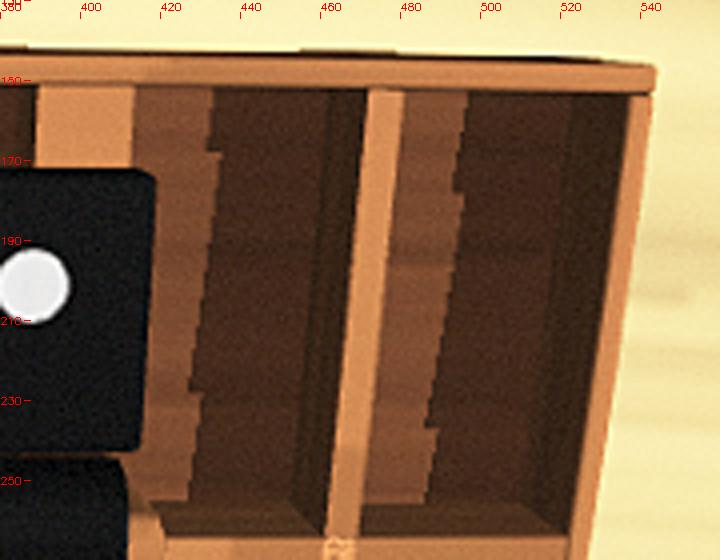

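```bash
python3 - <<'E'
from h import *
q=[.4523,.2454,.0595]
go(cad(q,-.020,-.056,.03),93.4,True)
E
```

```text
shift mm [ -7.6  -0.3 121.2] turn rad [-0.001 -0.001  0.   ] dist/62.5: 1.9 rows turn: 0.0
```

```bash
python3 -m handwheel '[[[-0.0075,0,0.05,0,0,0,0.02],[-0.0075,0,0.09,0,0,0,0.02],[-0.0075,0,0.12,0,0,0,0.02],[-0.0075,0,0.13,0,0,0,0.02],[-0.0075,0,0.137,0,0,0,0.02],[-0.0075,0,0.141,0,0,0,0.02],[-0.0075,0,0.141,0,0,0,0.02]]]'; python3 - <<'E'
from h import *
st();snap("wrist","pics/w4.png");q=[.4523,.2454,.0595]
go(cad(q,-.020,-.056,.009),93.4,True)
E
```

```text
clock: 5.6
position: [0.4364, 0.1889, 0.0114]
ee_rot: [-0.029, 1.0, 0.0, 0.0]
ft_force: [-0.1, -2.4, 0.2]
grip_width: 0.289
t 5.6 tcp [0.4364 0.1889 0.0114] jawyaw 93.3 z [ 0.001  0.    -1.   ] F [-0.1 -2.4  0.2] w 24.7
shift mm [ 0.7 -0.8  2.4] turn rad [ 0.     0.001 -0.001] dist/62.5: 0.0 rows turn: 0.0
```

View pics/w4.png

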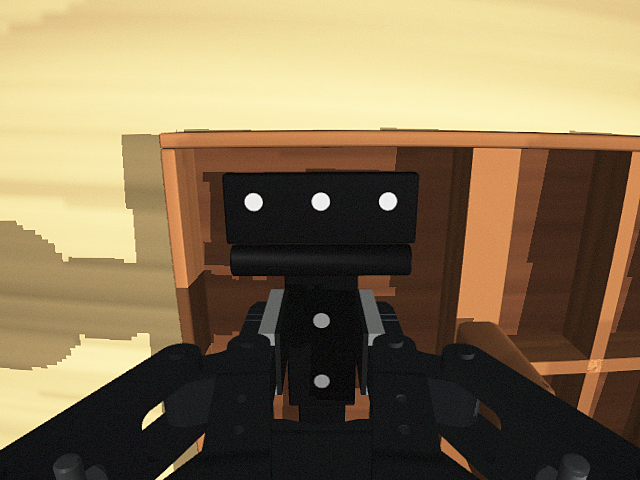

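The hinge is inside the bay walls, with its leaf at (320,205) and the bay wall at row 140. Releasing it.

```bash
python3 -m handwheel '[[[0,0,0.002,0,0,0,0.02],[0,0,0.002,0,0,0,0.042],[0,0,0.002,0,0,0,0.042],[0,0,0.002,0,0,0,0.042],[0,0,-0.04,0,0,0,0.042],[0,0,-0.1,0,0,0,0.06],[0,0,-0.16,0,0,0,0.07],[0,0,-0.2,0,0,0,0.07]]]'; python3 - <<'E'
from h import *
st();cv2.imwrite("pics/top2.png",manip.camera("top"));go([.622,.207,.2],120)
E
```

```text
clock: 6.65
position: [0.4362, 0.1902, 0.2142]
ee_rot: [-0.03, 1.0, 0.001, 0.001]
ft_force: [0.9, -0.1, 0.8]
grip_width: 0.821
t 6.65 tcp [0.4362 0.1902 0.2142] jawyaw 93.4 z [ 0.003  0.003 -1.   ] F [ 0.9 -0.1  0.8] w 70.1
shift mm [-184.4    4.6   38.7] turn rad [ 0.004  0.009 -0.464] dist/62.5: 3.0 rows turn: 2.5
```

View pics/top2.png

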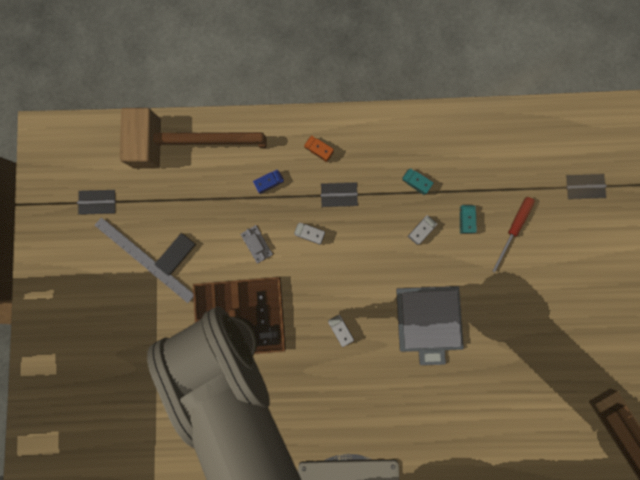

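```bash
python3 -m handwheel '[[[-0.19,0.005,0.02,0,0,-0.464,0.07],[-0.19,0.005,0.02,0,0,-0.464,0.07],[-0.19,0.005,0.02,0,0,-0.464,0.07],[-0.19,0.005,0.02,0,0,-0.464,0.07],[-0.19,0.005,0.02,0,0,-0.464,0.07]]]'; python3 - <<'E'
from h import *
st();snap("wrist","pics/w5.png")
E
```

```text
clock: 7.32
position: [0.6248, 0.2058, 0.1904]
ee_rot: [-0.258, 0.966, 0.0, -0.0]
ft_force: [-0.6, 0.5, 0.1]
grip_width: 0.821
t 7.33 tcp [0.6248 0.2058 0.1904] jawyaw 120.0 z [-0.001  0.    -1.   ] F [-0.6  0.5  0.1] w 70.1
```

View pics/w5.png

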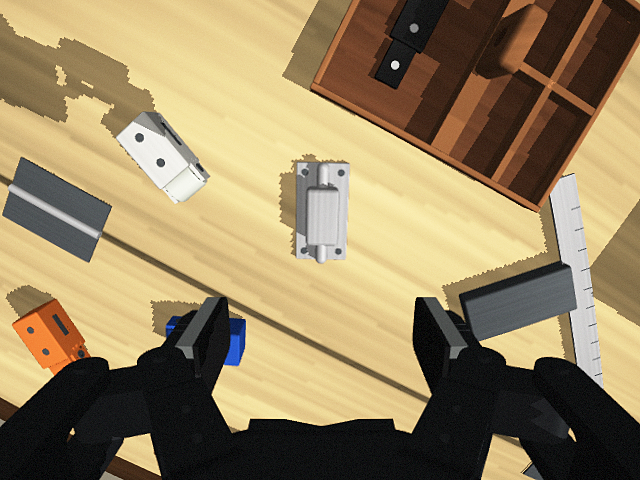

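```bash
python3 - <<'E'
from h import *
o=frm("pics/w5.png")
crop(cv2.imread("pics/w5.png"),270,140,110,140,5,"pics/d.png")
p=pix("wrist",[(322.8,162.5),(321,260.5)],.005,o);d=p[0]-p[1];print(np.round(p,4),p.mean(0),np.linalg.norm(d),np.degrees(np.arctan2(d[1],d[0])))
p=pix("wrist",[(312,87),(537,210.5)],.026,o);d=p[1]-p[0];print(np.round(p,4),np.linalg.norm(d),"yaw",np.degrees(np.arctan2(-d[0],d[1])))
print(np.round(proj("wrist",[cad([.4523,.2454,.0595],*v,.026) for v in [(.088,-.109),(.088,.099)]],o),1))
E
```

```text
[[0.5892 0.1867 0.005 ]
 [0.6635 0.2278 0.005 ]] [0.62637196 0.20724877 0.005     ] 0.08491130350255727 -151.06607515560637
[[0.5437 0.1511 0.026 ]
 [0.5327 0.3552 0.026 ]] 0.20430720104650524 yaw 3.07723513395802
[[299.   84. ]
 [530.6 208.6]]
```

View pics/d.png

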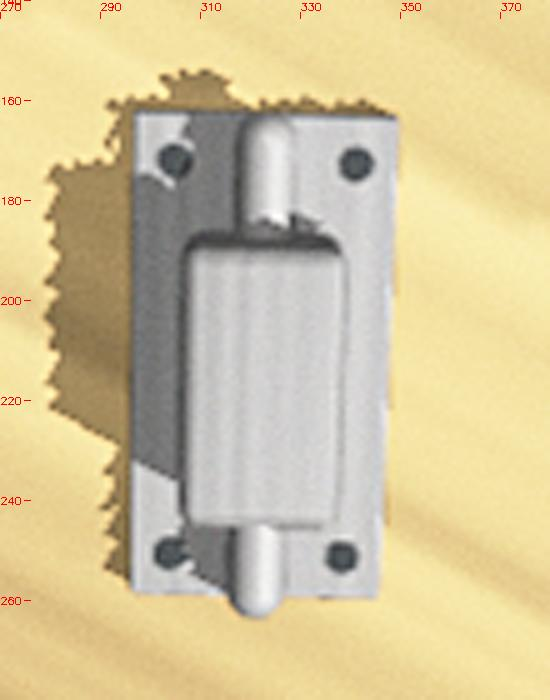

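```bash
python3 - <<'E'
from h import *
go([.6264,.2072,.010],119,True)
E
```

```text
shift mm [-2.200e+00 -1.000e-01  1.813e+02] turn rad [0.001 0.001 0.017] dist/62.5: 2.9 rows turn: 0.1
```

```bash
python3 -m handwheel '[[[-0.002,0,0.06,0,0,-0.0,0.06],[-0.002,0,0.12,0,0,0.017,0.06],[-0.002,0,0.165,0,0,0.017,0.055],[-0.002,0,0.181,0,0,0.017,0.055],[-0.002,0,0.181,0,0,0.017,0.02],[-0.002,0,0.181,0,0,0.017,0.02],[-0.002,0,0.181,0,0,0.017,0.02],[-0.002,0,0.181,0,0,0.017,0.02]]]'; python3 - <<'E'
from h import *
st();
E
```

```text
clock: 8.38
position: [0.6284, 0.2071, 0.0128]
ee_rot: [-0.25, 0.968, 0.0, 0.002]
ft_force: [-2.7, -0.8, 8.2]
grip_width: 0.287
t 8.38 tcp [0.6284 0.2071 0.0128] jawyaw 119.0 z [ 0.003  0.002 -1.   ] F [-2.7 -0.8  8.2] w 24.5
```

```bash
python3 -m handwheel '[[[0,0,-0.04,0,0,0,0.02],[0,0,-0.09,0,0,0,0.02],[0,0,-0.14,0,0,0,0.02],[0,0,-0.15,0,0,0,0.02]]]'; python3 - <<'E'
from h import *
st();go(cad([.4523,.2500,.0595],.02,-.056,.15),93.4,True)
E
```

```text
clock: 8.88
position: [0.6291, 0.207, 0.1655]
ee_rot: [-0.25, 0.968, 0.001, 0.004]
ft_force: [-0.6, -0.0, -1.1]
grip_width: 0.283
t 8.88 tcp [0.6291 0.207  0.1655] jawyaw 119.0 z [ 0.007  0.003 -1.   ] F [-0.6 -0.  -1.1] w 24.2
shift mm [140.1  64.2  14.3] turn rad [0.001 0.008 0.446] dist/62.5: 2.5 rows turn: 2.4
```

```bash
python3 -m handwheel '[[[0.14,0.064,0,0,0,0.446,0.02],[0.14,0.064,0,0,0,0.446,0.02],[0.14,0.064,0,0,0,0.446,0.02],[0.14,0.064,0,0,0,0.446,0.02],[0.14,0.064,0,0,0,0.446,0.02]]]'; python3 - <<'E'
from h import *
st();snap("wrist","pics/w6.png")
E
```

```text
clock: 9.5
position: [0.474, 0.1946, 0.1602]
ee_rot: [-0.03, 1.0, 0.0, 0.0]
ft_force: [0.2, 0.4, -1.2]
grip_width: 0.285
t 9.5 tcp [0.474  0.1946 0.1602] jawyaw 93.5 z [ 0.001  0.001 -1.   ] F [ 0.2  0.4 -1.2] w 24.4
```

View pics/w6.png

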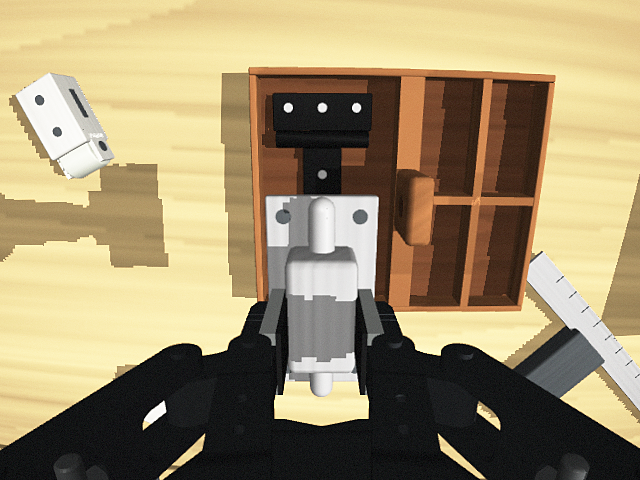

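```bash
cat >> h.py <<'E'
def fitcaddy(fn,pts,q0,name="wrist"):
    o=frm(fn); CM=cam(name,o)
    loc=np.array([p[:2] for p in pts]);uv=np.array([p[-2:] for p in pts]);zz=[p[2] for p in pts]
    f=lambda q:(proj(name,[cad(q,l[0],l[1],z) for l,z in zip(loc,zz)],CM=CM)-uv).ravel()
    s=least_squares(f,q0,x_scale=[.01,.01,.1]);print("caddy",np.round(s.x,4),"yawdeg",round(np.degrees(s.x[2]),2),"res",np.round(s.fun,1));return s.x
E
python3 - <<'E'
from h import *
q=fitcaddy("pics/w6.png",[(-.088,-.109,.026,249,68.5),(-.088,.099,.026,555,77),(.088,.099,.026,521,310)],[.4523,.2480,.0595])
go(cad(q,.02,-.056,.03),np.degrees(q[2])+90,True)
o=frm("pics/w6.png")
h=pix("wrist",[(322.5,95),(322,173)],.012,o);c,s=np.cos(q[2]),np.sin(q[2])
print("hinge leaf etc in caddy",[(np.array([[c,s],[-s,c]])@(p[:2]-q[:2])).round(4) for p in h])
E
```

```text
caddy [0.4525 0.2536 0.0537] yawdeg 3.07 res [-1.1 -0.2  1.  -1.2  0.4  2.1]
shift mm [ -1.4   4.1 130. ] turn rad [0.    0.001 0.007] dist/62.5: 2.1 rows turn: 0.0
hinge leaf etc in caddy [array([-0.0721, -0.0597]), array([-0.0175, -0.0597])]
```

```bash
python3 -m handwheel '[[[-0.0015,0,0.05,0,0,0.007,0.02],[-0.0015,0,0.1,0,0,0.007,0.02],[-0.0015,0,0.12,0,0,0.007,0.02],[-0.0015,0,0.128,0,0,0.007,0.02],[-0.0015,0,0.133,0,0,0.007,0.02],[-0.0015,0,0.133,0,0,0.007,0.02]]]'; python3 - <<'E'
from h import *
st();snap("wrist","pics/w7.png")
E
```

```text
clock: 10.3
position: [0.4756, 0.1948, 0.0274]
ee_rot: [-0.027, 1.0, 0.0, 0.0]
ft_force: [0.1, 0.2, -0.7]
grip_width: 0.289
t 10.3 tcp [0.4756 0.1948 0.0274] jawyaw 93.0 z [ 0.001  0.    -1.   ] F [ 0.1  0.2 -0.7] w 24.6
```

View pics/w7.png

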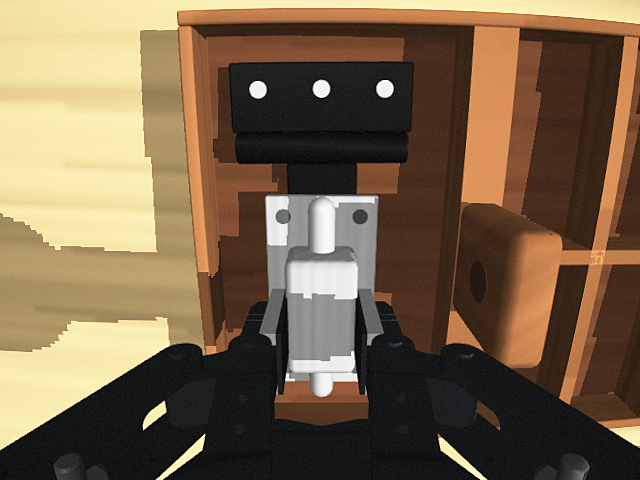

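The latch sits over the strap, centred in the bay at (322,310). Lowering and releasing.

```bash
python3 -m handwheel '[[[0,0,0.003,0,0,0,0.02],[0,0,0.004,0,0,0,0.02],[0,0,0.004,0,0,0,0.042],[0,0,0.004,0,0,0,0.042],[0,0,0.004,0,0,0,0.042],[0,0,-0.03,0,0,0,0.042],[0,0,-0.09,0,0,0,0.06],[0,0,-0.15,0,0,0,0.07]]]'; python3 - <<'E'
from h import *
st();go([.4139,.0086,.22],118)
E
```

```text
clock: 11.35
position: [0.4746, 0.1944, 0.1784]
ee_rot: [-0.027, 1.0, -0.0, -0.0]
ft_force: [0.6, 0.7, 0.7]
grip_width: 0.824
t 11.35 tcp [0.4746 0.1944 0.1784] jawyaw 93.0 z [-0. -0. -1.] F [0.6 0.7 0.7] w 70.4
shift mm [  70.5 -182.3  -22.8] turn rad [-0.    -0.001 -0.436] dist/62.5: 3.1 rows turn: 2.3
```

```bash
python3 -m handwheel '[[[0.04,-0.19,-0.01,0,0,-0.436,0.07],[0.04,-0.19,-0.01,0,0,-0.436,0.07],[0.04,-0.19,-0.01,0,0,-0.436,0.07],[0.04,-0.19,-0.01,0,0,-0.436,0.07],[0.04,-0.19,-0.01,0,0,-0.436,0.07],[0.04,-0.19,-0.01,0,0,-0.436,0.07]]]'; python3 - <<'E'
from h import *
st();snap("wrist","pics/w8.png")
E
```

```text
clock: 12.1
position: [0.4453, 0.0042, 0.1867]
ee_rot: [-0.243, 0.97, -0.0, -0.0]
ft_force: [-0.4, -0.1, -0.6]
grip_width: 0.818
t 12.1 tcp [0.4453 0.0042 0.1867] jawyaw 118.1 z [-0. -0. -1.] F [-0.4 -0.1 -0.6] w 69.9
```

View pics/w8.png

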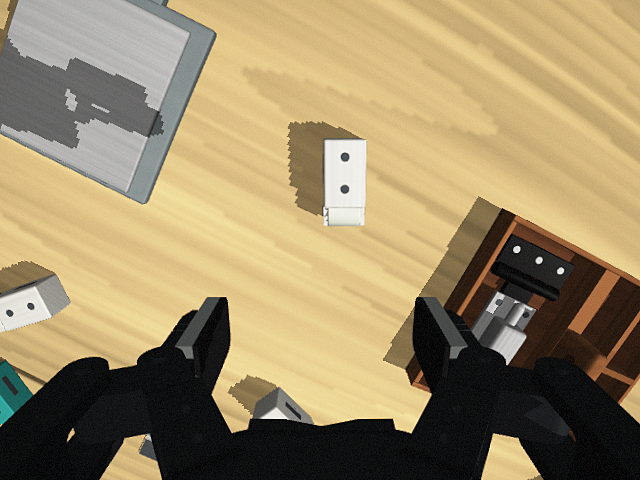

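```bash
cat >> h.py <<'E'
def catch(fn,tail,neck):
    # tail: middle of top edge at plain end; neck: middle of top housing edge at the roller end (52 mm on), z=.032
    p=pix("wrist",[tail,neck],.032,frm(fn));d=p[1]-p[0];L=np.linalg.norm(d);u=d/L;c=p[0]+u*.035
    a=np.degrees(np.arctan2(d[1],d[0]));h=p[0]+u*.026
    print("catch len",round(L,4),"yaw",round(a,1),"centre",np.round(c[:2],4),"housing mid",np.round(h[:2],4));return c,h,a
E
python3 - <<'E'
from h import *
c,h,a=catch("pics/w8.png",(345,139.5),(343.5,207))
p=c*.6+h*.4
go([p[0],p[1],.022],a+90,True)
E
```

```text
catch len 0.0504 yaw 27.7 centre [0.4154 0.0074] housing mid [0.4074 0.0033]
shift mm [ 28.3  17.  164.7] turn rad [-0.    -0.     0.008] dist/62.5: 2.7 rows turn: 0.0
```

```bash
python3 -m handwheel '[[[0.028,0.017,0.06,0,0,0.008,0.06],[0.028,0.017,0.12,0,0,0.008,0.06],[0.028,0.017,0.155,0,0,0.008,0.06],[0.028,0.017,0.166,0,0,0.008,0.06],[0.028,0.017,0.166,0,0,0.008,0.025],[0.028,0.017,0.166,0,0,0.008,0.025],[0.028,0.017,0.166,0,0,0.008,0.025],[0.028,0.017,0.166,0,0,0.008,0.025]]]'; python3 - <<'E'
from h import *
st();
E
python3 -m handwheel '[[[0,0,-0.04,0,0,0,0.025],[0,0,-0.09,0,0,0,0.025],[0,0,-0.12,0,0,0,0.025],[0,0,-0.13,0,0,0,0.025]]]'; python3 - <<'E'
from h import *
st();q=[.4525,.2536,.0537]
p=cad(q,.0425-.0036,.0290,.13); print(p); go(p,93.1,True)
E
```

```text
clock: 13.15
position: [0.4137, 0.0051, 0.0223]
ee_rot: [-0.238, 0.971, 0.0, 0.001]
ft_force: [-2.6, 0.7, 7.8]
grip_width: 0.35
t 13.15 tcp [0.4137 0.0051 0.0223] jawyaw 117.6 z [ 0.003  0.001 -1.   ] F [-2.6  0.7  7.8] w 29.9
clock: 13.65
position: [0.4136, 0.0049, 0.1532]
ee_rot: [-0.238, 0.971, 0.001, 0.002]
ft_force: [-0.5, -0.2, -1.5]
grip_width: 0.351
t 13.65 tcp [0.4136 0.0049 0.1532] jawyaw 117.6 z [ 0.004  0.002 -1.   ] F [-0.5 -0.2 -1.5] w 30.0
[0.48978737 0.28464612 0.13      ]
shift mm [-196.8  212.7   24.1] turn rad [0.001 0.005 0.427] dist/62.5: 4.7 rows turn: 2.3
```

```bash
python3 -m handwheel '[[[-0.197,0.213,0,0,0,0.427,0.025],[-0.197,0.213,0,0,0,0.427,0.025],[-0.197,0.213,0,0,0,0.427,0.025],[-0.197,0.213,0,0,0,0.427,0.025],[-0.197,0.213,0,0,0,0.427,0.025],[-0.197,0.213,0,0,0,0.427,0.025],[-0.197,0.213,0,0,0,0.427,0.025]]]'; python3 - <<'E'
from h import *
st();snap("wrist","pics/w9.png")
E
```

```text
clock: 14.52
position: [0.4883, 0.2837, 0.1501]
ee_rot: [-0.027, 1.0, -0.001, -0.0]
ft_force: [0.0, -0.9, -1.0]
grip_width: 0.349
t 14.53 tcp [0.4883 0.2837 0.1501] jawyaw 93.1 z [-0.001 -0.001 -1.   ] F [ 0.  -0.9 -1. ] w 29.8
```

View pics/w9.png

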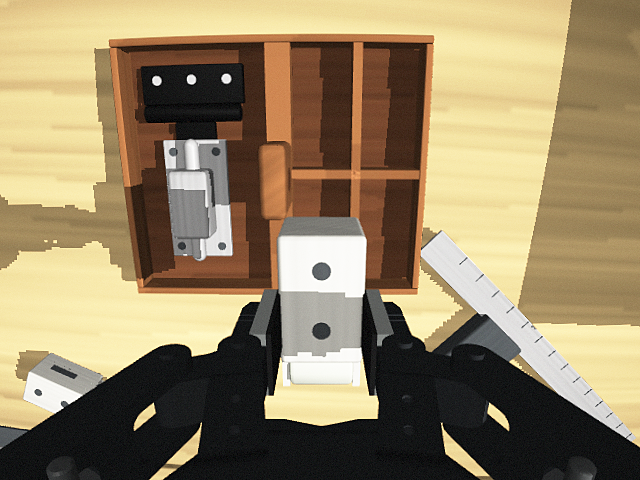

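```bash
python3 - <<'E'
from h import *
crop(cv2.imread("pics/w9.png"),260,20,190,140,4,"pics/d.png")
crop(cv2.imread("pics/w9.png"),100,20,200,150,4,"pics/e.png")
q=fitcaddy("pics/w9.png",[(-.088,-.109,.026,109,38),(-.088,.099,.026,433.5,36),(.088,.099,.026,418,292.5),(.088,-.109,.026,138.5,293)],[.4523,.2536,.0537])
c=catch("pics/w9.png",(321.5,238),(321.5,350))
go(cad(q,.0425-.0036,.0290,.05),93.1,True)
E
```

```text
caddy [0.4513 0.2538 0.0525] yawdeg 3.01 res [-1.   0.3  1.5 -1.6 -0.   1.7 -0.5  0.2]
catch len 0.0876 yaw 3.1 centre [0.528  0.2858] housing mid [0.519  0.2854]
shift mm [ -0.3   1.5 100.4] turn rad [-0.001 -0.001 -0.001] dist/62.5: 1.6 rows turn: 0.0
```

View pics/d.png

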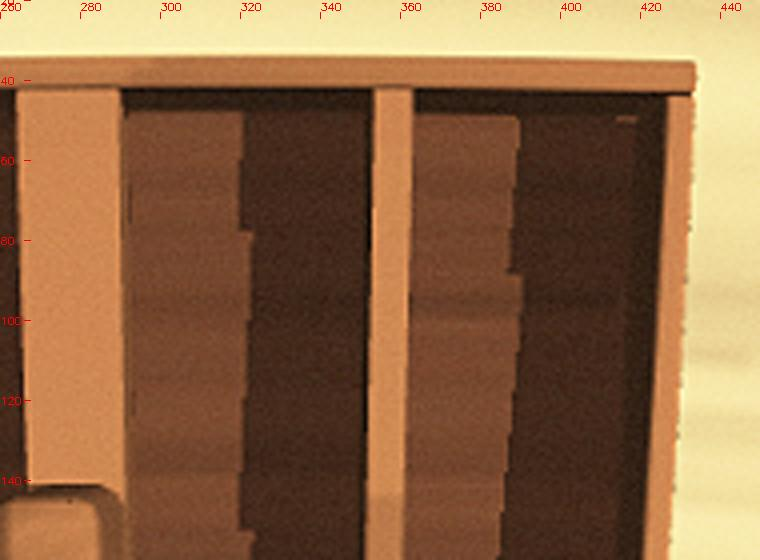

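View pics/e.png

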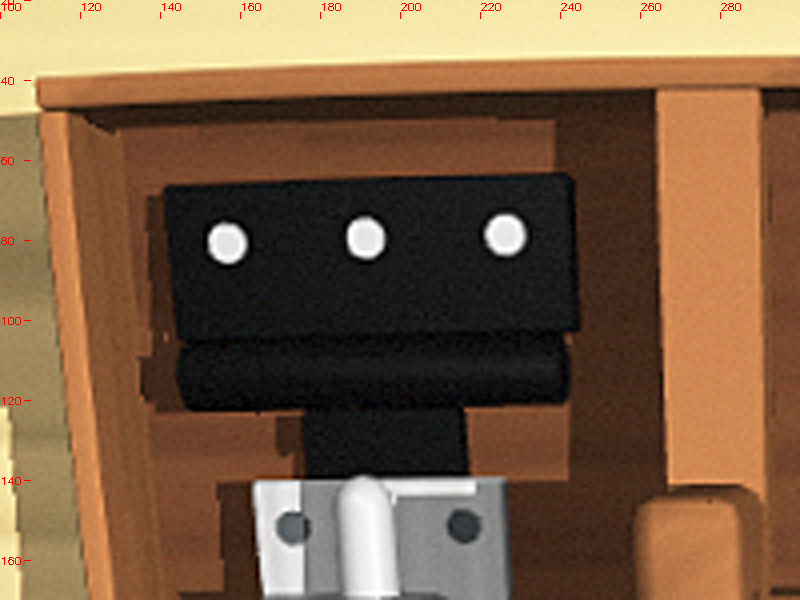

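```bash
python3 - <<'E'
from h import *
o=frm("pics/w9.png");q=[.4513,.2538,.0525]
for p in pix("wrist",[(290,100),(351,100),(360.5,100),(425,100),(265,100)],.026,o):
    c,s=np.cos(q[2]),np.sin(q[2]);print((np.array([[c,s],[-s,c]])@(p[:2]-q[:2])).round(4))
E
```

```text
[-0.0474  0.0076]
[-0.0474  0.0468]
[-0.0475  0.0529]
[-0.0479  0.0948]
[-0.0475 -0.0085]
```

```bash
python3 -m handwheel '[[[-0.0005,0.0005,0.06,0,0,0,0.025],[-0.0005,0.0005,0.09,0,0,0,0.025],[-0.0005,0.0005,0.096,0,0,0,0.025],[-0.0005,0.0005,0.096,0,0,0,0.025]]]'; python3 - <<'E'
from h import *
st();snap("wrist","pics/w10.png");go(cad([.4513,.2538,.0525],.0425-.0036,.0280,.031),93.0,True)
E
```

```text
clock: 15.08
position: [0.4895, 0.2848, 0.0558]
ee_rot: [-0.027, 1.0, 0.0, 0.0]
ft_force: [0.2, 1.0, -0.1]
grip_width: 0.351
t 15.07 tcp [0.4895 0.2848 0.0558] jawyaw 93.1 z [ 0.001  0.001 -1.   ] F [ 0.2  1.  -0.1] w 30.0
shift mm [ 1.3 -1.4 25.4] turn rad [0.001 0.002 0.001] dist/62.5: 0.4 rows turn: 0.0
```

View pics/w10.png

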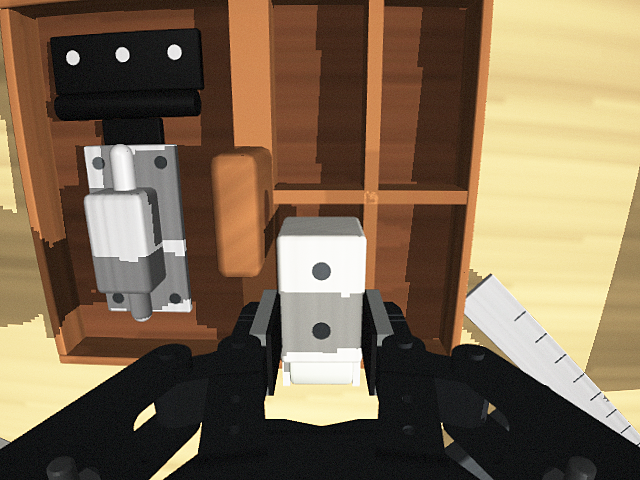

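```bash
python3 -m handwheel '[[[0.001,-0.0012,0.013,0,0,0,0.025],[0.001,-0.0012,0.02,0,0,0,0.025],[0.001,-0.0012,0.025,0,0,0,0.025],[0.001,-0.0012,0.025,0,0,0,0.025]]]'; python3 - <<'E'
from h import *
st();snap("wrist","pics/w11.png")
E
```

```text
clock: 15.62
position: [0.4878, 0.2838, 0.0294]
ee_rot: [-0.027, 1.0, -0.0, -0.0]
ft_force: [0.2, 0.5, -0.9]
grip_width: 0.352
t 15.62 tcp [0.4878 0.2838 0.0294] jawyaw 93.1 z [-0.001 -0.    -1.   ] F [ 0.2  0.5 -0.9] w 30.0
```

View pics/w11.png

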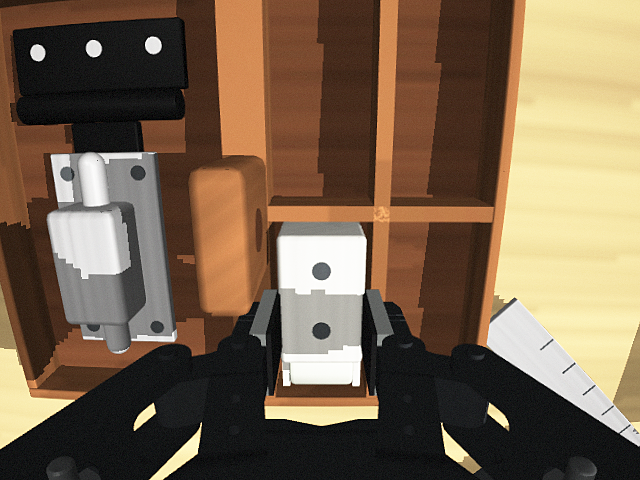

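The catch is in the inner +x pocket, between walls at columns 270 and 372. Releasing and rising.

```bash
python3 -m handwheel '[[[0,0,0,0,0,0,0.04],[0,0,0,0,0,0,0.04],[0,0,-0.02,0,0,0,0.04],[0,0,-0.07,0,0,0,0.05],[0,0,-0.13,0,0,0,0.07],[0,0,-0.15,0,0,0,0.07]]]'; python3 - <<'E'
from h import *
st();snap("wrist","pics/w12.png");go([.68,.085,.22],158)
E
```

```text
clock: 16.42
position: [0.4895, 0.2847, 0.1841]
ee_rot: [-0.027, 1.0, 0.002, 0.002]
ft_force: [-0.3, 0.2, -0.8]
grip_width: 0.82
t 16.43 tcp [0.4895 0.2847 0.1841] jawyaw 93.1 z [ 0.005  0.004 -1.   ] F [-0.3  0.2 -0.8] w 70.0
shift mm [-179.2 -209.8  -16. ] turn rad [ 1.000e-03  7.000e-03 -1.133e+00] dist/62.5: 4.4 rows turn: 6.1
```

View pics/w12.png

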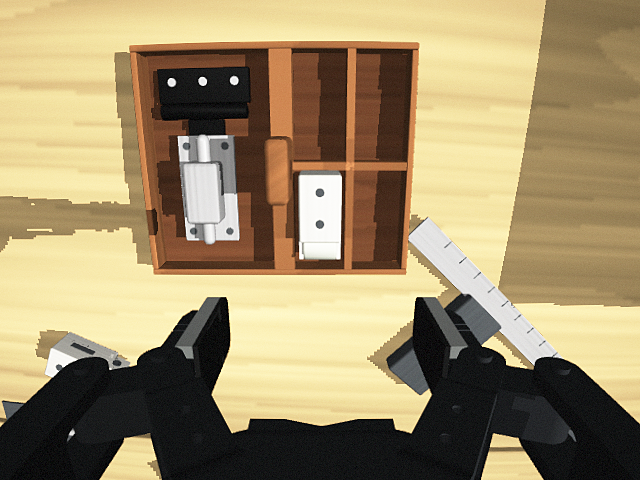

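```bash
python3 - <<'E'
from h import *
go([.66,.108,.19],158,True)
E
python3 -m handwheel '[[[-0.161,-0.185,-0.006,0,0,-1.133,0.07],[-0.161,-0.185,-0.006,0,0,-1.133,0.07],[-0.161,-0.185,-0.006,0,0,-1.133,0.07],[-0.161,-0.185,-0.006,0,0,-1.133,0.07],[-0.161,-0.185,-0.006,0,0,-1.133,0.07],[-0.161,-0.185,-0.006,0,0,-1.133,0.07],[-0.161,-0.185,-0.006,0,0,-1.133,0.07]]]'; python3 - <<'E'
from h import *
st();snap("wrist","pics/w13.png")
E
```

```text
shift mm [-160.4 -185.8   -4.7] turn rad [ 1.000e-03  7.000e-03 -1.133e+00] dist/62.5: 3.9 rows turn: 6.1
clock: 17.35
position: [0.6587, 0.1076, 0.1849]
ee_rot: [-0.561, 0.828, 0.0, -0.001]
ft_force: [0.5, 0.2, -0.5]
grip_width: 0.82
t 17.35 tcp [0.6587 0.1076 0.1849] jawyaw 158.2 z [-0.001 -0.    -1.   ] F [ 0.5  0.2 -0.5] w 70.0
```

View pics/w13.png

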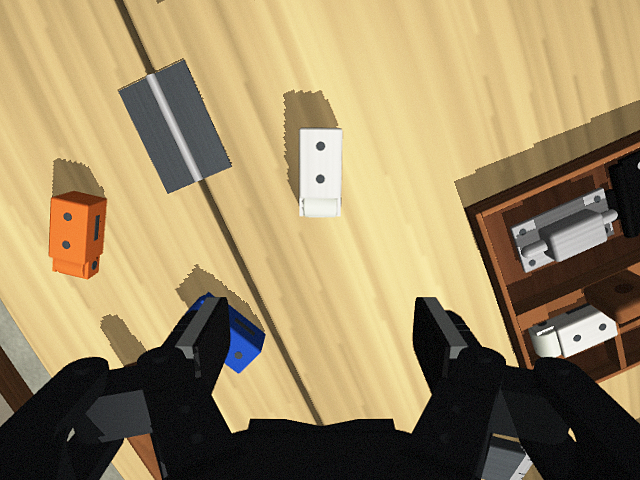

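The pale catch A is at (320,165); the blue (235,335) and orange (77,230) parts stay untouched.

```bash
python3 - <<'E'
from h import *
c,h,a=catch("pics/w13.png",(321,128),(319.7,198))
p=c*.6+h*.4
go([p[0],p[1],.022],a+90,True)
E
```

```text
catch len 0.0514 yaw 67.1 centre [0.6473 0.0761] housing mid [0.6438 0.0678]
shift mm [ 36.9  -1.  163.2] turn rad [ 0.    -0.001  0.021] dist/62.5: 2.7 rows turn: 0.1
```

```bash
python3 -m handwheel '[[[0.037,-0.001,0.06,0,0,0.02,0.06],[0.037,-0.001,0.12,0,0,0.02,0.06],[0.037,-0.001,0.15,0,0,0.02,0.06],[0.037,-0.001,0.161,0,0,0.02,0.06],[0.037,-0.001,0.161,0,0,0.02,0.025],[0.037,-0.001,0.161,0,0,0.02,0.025],[0.037,-0.001,0.161,0,0,0.02,0.025],[0.037,-0.001,0.161,0,0,0.02,0.025]]]'; python3 - <<'E'
from h import *
st();
E
python3 -m handwheel '[[[0,0,-0.04,0,0,0,0.025],[0,0,-0.09,0,0,0,0.025],[0,0,-0.12,0,0,0,0.025],[0,0,-0.13,0,0,0,0.025]]]'; python3 - <<'E'
from h import *
st();q=[.4513,.2538,.0525]
p=cad(q,.0425-.0036,.0740,.155); print(p); go(p,93.1,True)
E
```

```text
clock: 18.4
position: [0.6472, 0.0736, 0.0268]
ee_rot: [-0.551, 0.834, -0.001, 0.002]
ft_force: [-0.2, 0.3, 6.1]
grip_width: 0.344
t 18.4 tcp [0.6472 0.0736 0.0268] jawyaw 156.9 z [ 0.003  0.001 -1.   ] F [-0.2  0.3  6.1] w 29.4
clock: 18.9
position: [0.6469, 0.0734, 0.1575]
ee_rot: [-0.551, 0.834, -0.001, 0.002]
ft_force: [-0.2, -0.6, -1.1]
grip_width: 0.345
t 18.9 tcp [0.6469 0.0734 0.1575] jawyaw 156.9 z [ 0.004  0.001 -1.   ] F [-0.2 -0.6 -1.1] w 29.5
[0.48626319 0.32973935 0.155     ]
shift mm [-172.7  248.4    2.1] turn rad [-0.002  0.004  1.113] dist/62.5: 4.8 rows turn: 6.0
```

```bash
python3 -m handwheel '[[[-0.173,0.248,0,0,0,1.113,0.025],[-0.173,0.248,0,0,0,1.113,0.025],[-0.173,0.248,0,0,0,1.113,0.025],[-0.173,0.248,0,0,0,1.113,0.025],[-0.173,0.248,0,0,0,1.113,0.025],[-0.173,0.248,0,0,0,1.113,0.025],[-0.173,0.248,0,0,0,1.113,0.025],[-0.173,0.248,0,0,0,1.113,0.025]]]'; python3 - <<'E'
from h import *
st();snap("wrist","pics/w14.png")
E
```

```text
clock: 19.9
position: [0.4852, 0.3295, 0.1538]
ee_rot: [-0.027, 1.0, -0.0, -0.001]
ft_force: [0.4, -0.2, -0.3]
grip_width: 0.346
t 19.9 tcp [0.4852 0.3295 0.1538] jawyaw 93.2 z [-0.001 -0.001 -1.   ] F [ 0.4 -0.2 -0.3] w 29.5
```

View pics/w14.png

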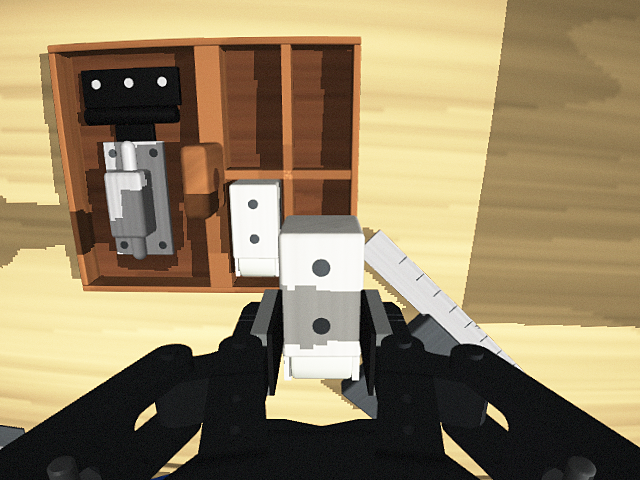

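```bash
python3 - <<'E'
from h import *
q=fitcaddy("pics/w14.png",[(-.088,-.109,.026,48,46),(-.088,.099,.026,361,37.5),(.088,-.109,.026,84,291)],[.4513,.2538,.0525])
go(cad(q,.0425-.0036,.0740,.06),93.0,True)
E
```

```text
caddy [0.4522 0.2541 0.0519] yawdeg 2.98 res [-0.8 -0.2  1.2 -0.4 -0.6  1. ]
shift mm [-1.9  0.6 94. ] turn rad [-0.001 -0.001  0.003] dist/62.5: 1.5 rows turn: 0.0
```

```bash
python3 -m handwheel '[[[-0.0015,0.0008,0.055,0,0,0.003,0.025],[-0.0015,0.0008,0.085,0,0,0.003,0.025],[-0.0015,0.0008,0.096,0,0,0.003,0.025],[-0.0015,0.0008,0.1,0,0,0.003,0.025],[-0.0015,0.0008,0.1,0,0,0.003,0.025]]]'; python3 - <<'E'
from h import *
st();snap("wrist","pics/w15.png");go(cad([.4522,.2541,.0519],.0425-.0036,.0740,.036),93.0,True)
E
```

```text
clock: 20.58
position: [0.4878, 0.331, 0.0559]
ee_rot: [-0.026, 1.0, 0.001, 0.001]
ft_force: [-0.6, -0.8, -0.7]
grip_width: 0.346
t 20.57 tcp [0.4878 0.331  0.0559] jawyaw 92.9 z [ 0.001  0.001 -1.   ] F [-0.6 -0.8 -0.7] w 29.6
shift mm [ 0.7 -1.  20. ] turn rad [ 0.001  0.001 -0.001] dist/62.5: 0.3 rows turn: 0.0
```

View pics/w15.png

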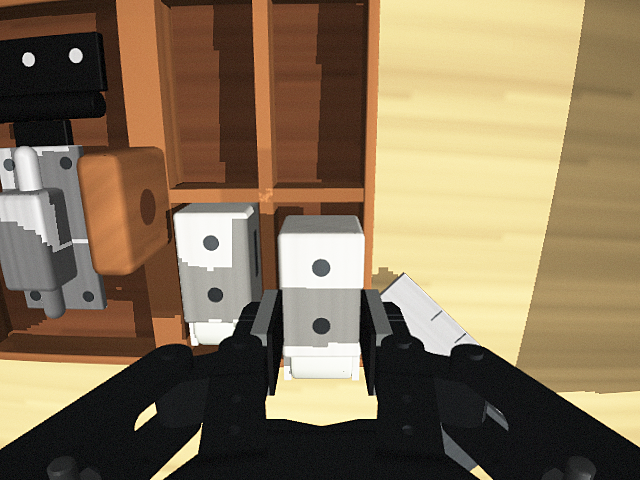

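```bash
python3 -m handwheel '[[[0.0007,-0.001,0.008,0,0,0,0.025],[0.0007,-0.001,0.016,0,0,0,0.025],[0.0007,-0.001,0.016,0,0,0,0.025]]]'; python3 - <<'E'
from h import *
st();snap("wrist","pics/w16.png")
E
```

```text
clock: 21.0
position: [0.486, 0.3292, 0.038]
ee_rot: [-0.026, 1.0, -0.0, -0.001]
ft_force: [0.7, 0.7, -0.4]
grip_width: 0.345
t 21.0 tcp [0.486  0.3292 0.038 ] jawyaw 92.9 z [-0.001 -0.001 -1.   ] F [ 0.7  0.7 -0.4] w 29.5
```

View pics/w16.png

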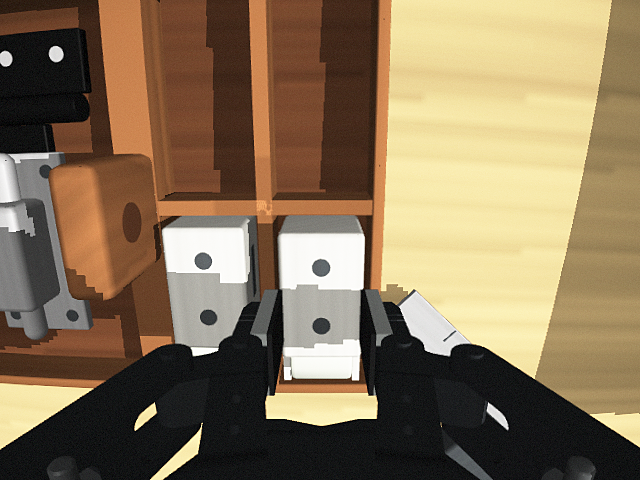

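```bash
python3 -m handwheel '[[[0,0,0,0,0,0,0.038],[0,0,0,0,0,0,0.038],[0,0,0,0,0,0,0.038],[0,0,-0.02,0,0,0,0.04],[0,0,-0.07,0,0,0,0.05],[0,0,-0.13,0,0,0,0.07],[0,0,-0.15,0,0,0,0.07]]]'; python3 - <<'E'
from h import *
st();snap("wrist","pics/w17.png");cv2.imwrite("pics/top3.png",manip.camera("top"))
E
```

```text
clock: 21.92
position: [0.4879, 0.3304, 0.1933]
ee_rot: [-0.025, 1.0, 0.002, 0.002]
ft_force: [-0.0, 0.6, 0.4]
grip_width: 0.819
t 21.93 tcp [0.4879 0.3304 0.1933] jawyaw 92.9 z [ 0.005  0.004 -1.   ] F [-0.   0.6  0.4] w 70.0
```

View pics/w17.png

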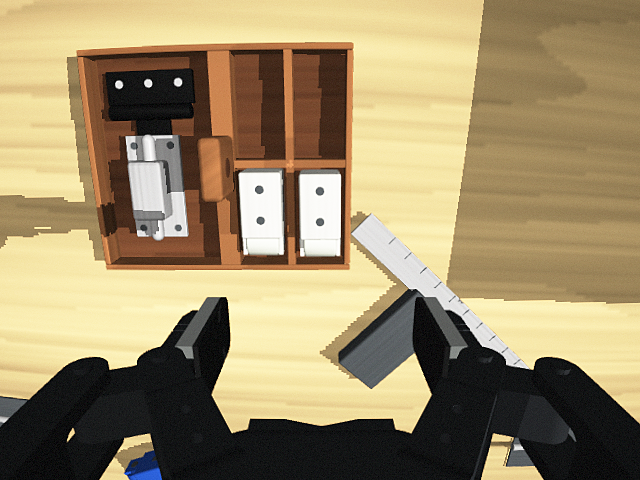

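View pics/top3.png

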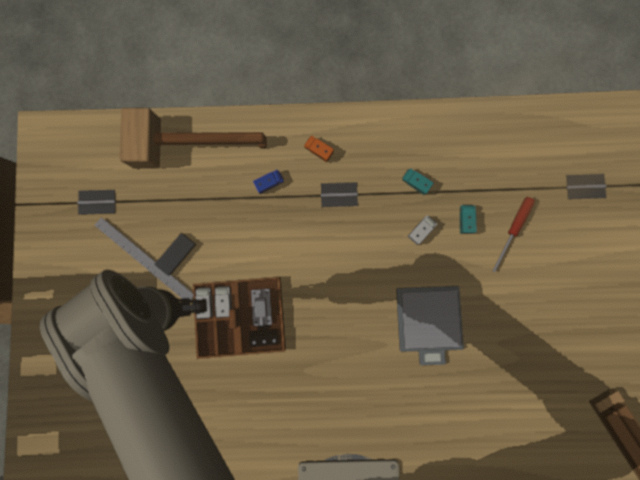

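```bash
python3 - <<'E'
from h import *
go([.674,-.22,.19],46,True)
E
```

```text
shift mm [-157.9 -559.2    0.8] turn rad [0.005 0.003 0.819] dist/62.5: 9.3 rows turn: 4.4
```

```bash
python3 -m handwheel '[[[-0.158,-0.559,0,0,0,0.819,0.07],[-0.158,-0.559,0,0,0,0.819,0.07],[-0.158,-0.559,0,0,0,0.819,0.07],[-0.158,-0.559,0,0,0,0.819,0.07],[-0.158,-0.559,0,0,0,0.819,0.07],[-0.158,-0.559,0,0,0,0.819,0.07],[-0.158,-0.559,0,0,0,0.819,0.07],[-0.158,-0.559,0,0,0,0.819,0.07]]]'; python3 - <<'E'
from h import *
go([.674,-.22,.19],46,True)
E
```

```text
clock: 23.02
position: [0.647, -0.1457, 0.1874]
ee_rot: [0.374, 0.927, -0.0, -0.001]
ft_force: [0.5, 0.1, 0.5]
grip_width: 0.82
shift mm [-71.1 -34.8  -2.6] turn rad [-0.001 -0.001  0.001] dist/62.5: 1.3 rows turn: 0.0
```

```bash
python3 -m handwheel '[[[-0.071,-0.035,0,0,0,0,0.07],[-0.071,-0.035,0,0,0,0,0.07],[-0.071,-0.035,0,0,0,0,0.07]]]'; python3 - <<'E'
from h import *
st();snap("wrist","pics/w18.png")
E
```

```text
clock: 23.4
position: [0.6731, -0.2195, 0.1872]
ee_rot: [0.375, 0.927, -0.0, -0.001]
ft_force: [0.4, 0.6, 0.1]
grip_width: 0.82
t 23.4 tcp [ 0.6731 -0.2195  0.1872] jawyaw 45.9 z [-0.002  0.    -1.   ] F [0.4 0.6 0.1] w 70.1
```

View pics/w18.png

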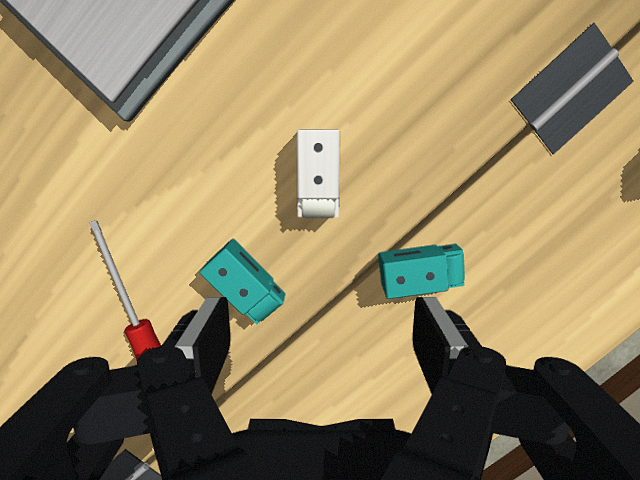

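Of the three parts in view, the white one at (318,172) is the galvanised catch. The turquoise ones at (240,280) and (420,272) stay.

```bash
python3 - <<'E'
from h import *
c,h,a=catch("pics/w18.png",(318.5,129),(317.7,198.5))
p=c*.6+h*.4
go([p[0],p[1],.022],a+90,True)
E
```

```text
catch len 0.0514 yaw -44.9 centre [ 0.6482 -0.1985] housing mid [ 0.6419 -0.1921]
shift mm [ 34.6  -3.8 165.7] turn rad [-0.    -0.002  0.016] dist/62.5: 2.7 rows turn: 0.1
```

```bash
python3 -m handwheel '[[[0.035,-0.004,0.06,0,0,0.016,0.055],[0.035,-0.004,0.12,0,0,0.016,0.055],[0.035,-0.004,0.155,0,0,0.016,0.055],[0.035,-0.004,0.167,0,0,0.016,0.055],[0.035,-0.004,0.167,0,0,0.016,0.025],[0.035,-0.004,0.167,0,0,0.016,0.025],[0.035,-0.004,0.167,0,0,0.016,0.025],[0.035,-0.004,0.167,0,0,0.016,0.025]]]'; python3 - <<'E'
from h import *
st();
E
python3 -m handwheel '[[[0,0,-0.04,0,0,0,0.025],[0,0,-0.09,0,0,0,0.025],[0,0,-0.12,0,0,0,0.025],[0,0,-0.13,0,0,0,0.025]]]'; python3 - <<'E'
from h import *
st();q=[.4522,.2541,.0519]
p=cad(q,-.0425-.0036,.0740,.155); print(p); go(p,93.1,True)
E
```

```text
clock: 24.45
position: [0.6469, -0.1973, 0.0236]
ee_rot: [0.382, 0.924, 0.0, 0.001]
ft_force: [-0.9, 0.8, 6.5]
grip_width: 0.355
t 24.45 tcp [ 0.6469 -0.1973  0.0236] jawyaw 45.1 z [ 0.003 -0.    -1.   ] F [-0.9  0.8  6.5] w 30.3
clock: 24.95
position: [0.6467, -0.1975, 0.1543]
ee_rot: [0.382, 0.924, 0.0, 0.002]
ft_force: [-0.6, -0.2, -1.0]
grip_width: 0.354
t 24.95 tcp [ 0.6467 -0.1975  0.1543] jawyaw 45.1 z [ 0.004 -0.001 -1.   ] F [-0.6 -0.2 -1. ] w 30.2
[0.4023232  0.32560884 0.155     ]
shift mm [542.5 197.9  -1.8] turn rad [ 0.001  0.004 -0.838] dist/62.5: 9.2 rows turn: 4.5
```

```bash
python3 -m handwheel '[[[0.542,0.198,0,0,0,-0.838,0.025],[0.542,0.198,0,0,0,-0.838,0.025],[0.542,0.198,0,0,0,-0.838,0.025],[0.542,0.198,0,0,0,-0.838,0.025],[0.542,0.198,0,0,0,-0.838,0.025],[0.542,0.198,0,0,0,-0.838,0.025],[0.542,0.198,0,0,0,-0.838,0.025],[0.542,0.198,0,0,0,-0.838,0.025]]]'; python3 - <<'E'
from h import *
q=[.4522,.2541,.0519]
p=cad(q,-.0425-.0036,.0740,.155); print(p); go(p,93.1,True)
E
```

```text
clock: 25.95
position: [0.4327, 0.2574, 0.1511]
ee_rot: [-0.027, 1.0, -0.0, -0.0]
ft_force: [1.5, 0.6, 0.7]
grip_width: 0.351
[0.4023232  0.32560884 0.155     ]
shift mm [26.7 69.8 -3.9] turn rad [-0.    -0.001  0.   ] dist/62.5: 1.2 rows turn: 0.0
```

```bash
python3 -m handwheel '[[[0.027,0.07,0,0,0,0,0.025],[0.027,0.07,0,0,0,0,0.025],[0.027,0.07,0,0,0,0,0.025]]]'; python3 - <<'E'
from h import *
st();snap("wrist","pics/w19.png")
E
```

```text
clock: 26.32
position: [0.403, 0.3244, 0.151]
ee_rot: [-0.028, 1.0, -0.001, -0.001]
ft_force: [0.8, -1.1, -1.3]
grip_width: 0.353
t 26.32 tcp [0.403  0.3244 0.151 ] jawyaw 93.2 z [-0.001 -0.001 -1.   ] F [ 0.8 -1.1 -1.3] w 30.1
```

View pics/w19.png

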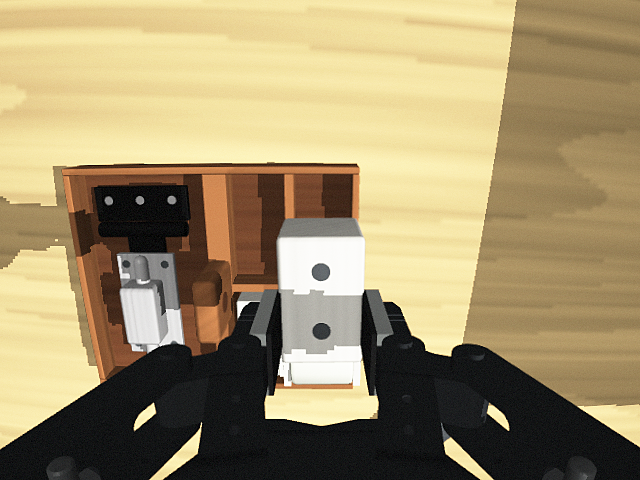

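```bash
python3 - <<'E'
from h import *
q=fitcaddy("pics/w19.png",[(-.088,-.109,.026,62.5,170),(-.088,.099,.026,359.5,165.5)],[.4513,.2538,.0525])
go(cad([.4522,.2541,.0519],-.0425-.0036,.0740,.055),93.0,True)
E
```

```text
caddy [0.4517 0.2548 0.0614] yawdeg 3.52 res [-1.3  0.2  1.1  0. ]
shift mm [ 1.4  2.6 96.1] turn rad [-0.001 -0.001  0.001] dist/62.5: 1.5 rows turn: 0.0
```

```bash
python3 -m handwheel '[[[0.001,0.002,0.055,0,0,0,0.025],[0.001,0.002,0.085,0,0,0,0.025],[0.001,0.002,0.095,0,0,0,0.025],[0.001,0.002,0.097,0,0,0,0.025]]]'; python3 - <<'E'
from h import *
st();snap("wrist","pics/w20.png");go(cad([.4522,.2541,.0519],-.0425-.0036,.0740,.033),93.0,True)
E
```

```text
clock: 26.88
position: [0.4032, 0.3255, 0.0551]
ee_rot: [-0.026, 1.0, -0.0, 0.0]
ft_force: [-0.1, -0.1, -1.0]
grip_width: 0.352
t 26.88 tcp [0.4032 0.3255 0.0551] jawyaw 93.0 z [ 0. -0. -1.] F [-0.1 -0.1 -1. ] w 30.0
shift mm [ 1.  -0.4 22.5] turn rad [0.    0.001 0.001] dist/62.5: 0.4 rows turn: 0.0
```

View pics/w20.png

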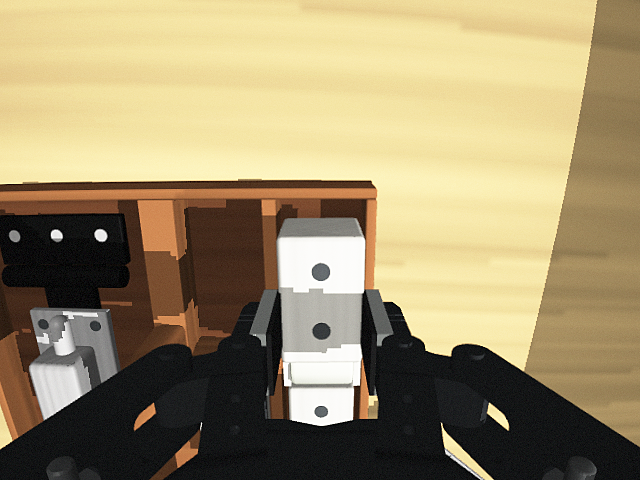

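```bash
python3 -m handwheel '[[[0.0005,0,0.012,0,0,0,0.025],[0.0005,0,0.022,0,0,0,0.025],[0.0005,0,0.023,0,0,0,0.025],[0.0005,0,0.023,0,0,0,0.04],[0.0005,0,0.023,0,0,0,0.04],[0.0005,0,0.0,0,0,0,0.045],[0.0005,0,-0.06,0,0,0,0.06],[0.0005,0,-0.11,0,0,0,0.07]]]'; python3 - <<'E'
from h import *
st();go(cad([.4522,.2541,.0519],.0,.0,.19),93.0,True)
E
```

```text
clock: 27.92
position: [0.4021, 0.3264, 0.1672]
ee_rot: [-0.027, 1.0, 0.0, 0.0]
ft_force: [0.7, 0.3, -0.2]
grip_width: 0.818
t 27.93 tcp [0.4021 0.3264 0.1672] jawyaw 93.1 z [ 0.001  0.001 -1.   ] F [ 0.7  0.3 -0.2] w 69.9
shift mm [-46.2 -74.9 -22.8] turn rad [0.001 0.001 0.002] dist/62.5: 1.5 rows turn: 0.0
```

```bash
python3 -m handwheel '[[[-0.086,-0.075,-0.025,0,0,0,0.07],[-0.086,-0.075,-0.025,0,0,0,0.07],[-0.086,-0.075,-0.025,0,0,0,0.07],[-0.086,-0.075,-0.025,0,0,0,0.07]]]'; python3 - <<'E'
from h import *
st();snap("wrist","pics/w21.png")
E
```

```text
clock: 28.42
position: [0.4915, 0.2565, 0.1898]
ee_rot: [-0.027, 1.0, 0.0, -0.0]
ft_force: [-0.7, -0.3, -0.1]
grip_width: 0.818
t 28.43 tcp [0.4915 0.2565 0.1898] jawyaw 93.1 z [-0.  0. -1.] F [-0.7 -0.3 -0.1] w 69.9
```

View pics/w21.png

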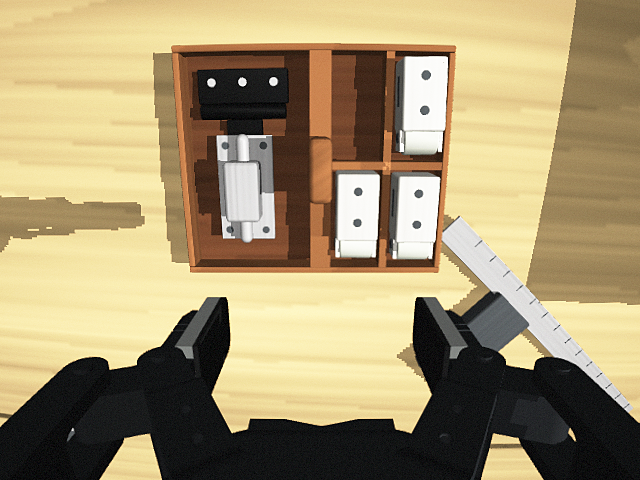

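All three catches are seated in their own pockets (425,100), (357,215) and (415,215), and the hinge and latch are in the bay. Next I'll measure the grip.

```bash
python3 - <<'E'
from h import *
q=fitcaddy("pics/w21.png",[(-.088,-.109,.026,172,46),(-.088,.099,.026,456,45.5),(.088,.099,.026,441,271.5),(.088,-.109,.026,190,272)],[.4513,.2538,.0525])
o=frm("pics/w21.png");print(np.round(proj("wrist",[cad(q,x,y,.07) for x,y in [(-.022,-.008),(-.022,.008),(.022,.008),(.022,-.008)]],o),1))
g=cad(q,0,0,.046);print(g);go(g,np.degrees(q[2])+90,True)
crop(cv2.imread("pics/w21.png"),280,110,90,110,6,"pics/d.png")
E
```

```text
caddy [0.4516 0.2543 0.0557] yawdeg 3.19 res [-0.9 -0.4  1.1 -0.9 -1.   0.8  0.7  0.8]
[[308.8 137.9]
 [333.6 137.8]
 [333.2 204.7]
 [309.4 204.8]]
[0.45156293 0.25434242 0.046     ]
shift mm [ 39.5  -0.5 143.7] turn rad [ 0.    -0.001 -0.   ] dist/62.5: 2.4 rows turn: 0.0
```

View pics/d.png

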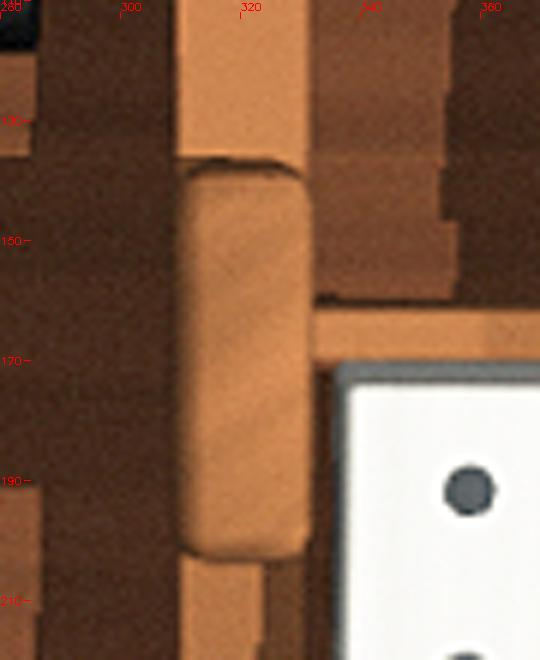

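```bash
python3 -m handwheel '[[[0.0395,-0.0005,0.05,0,0,0,0.05],[0.0395,-0.0005,0.1,0,0,0,0.045],[0.0395,-0.0005,0.13,0,0,0,0.045],[0.0395,-0.0005,0.144,0,0,0,0.045],[0.0395,-0.0005,0.144,0,0,0,0.045]]]'; python3 - <<'E'
from h import *
st();snap("wrist","pics/w22.png")
E
```

```text
clock: 29.1
position: [0.4519, 0.254, 0.0456]
ee_rot: [-0.028, 1.0, -0.0, -0.0]
ft_force: [0.1, -0.6, 0.8]
grip_width: 0.527
t 29.1 tcp [0.4519 0.254  0.0456] jawyaw 93.2 z [-0.001 -0.    -1.   ] F [ 0.1 -0.6  0.8] w 45.0
```

View pics/w22.png

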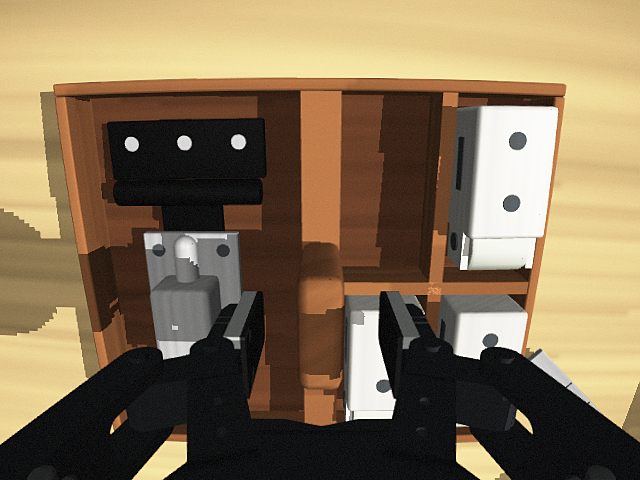

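```bash
python3 -m handwheel '[[[0,0,0,0,0,0,0.008],[0,0,0,0,0,0,0.008],[0,0,0,0,0,0,0.008],[0,0,0,0,0,0,0.008],[0,0,-0.005,0,0,0,0.008],[0,0,-0.02,0,0,0,0.008],[0,0,-0.03,0,0,0,0.008],[0,0,-0.03,0,0,0,0.008]]]' 110; python3 - <<'E'
from h import *
st();snap("wrist","pics/w23.png")
E
```

```text
clock: 30.15
position: [0.4531, 0.2539, 0.077]
ee_rot: [-0.027, 1.0, 0.001, 0.001]
ft_force: [0.7, 0.3, -6.9]
grip_width: 0.162
t 30.15 tcp [0.4531 0.2539 0.077 ] jawyaw 93.1 z [ 0.002  0.001 -1.   ] F [ 0.7  0.3 -6.9] w 13.9
```

View pics/w23.png

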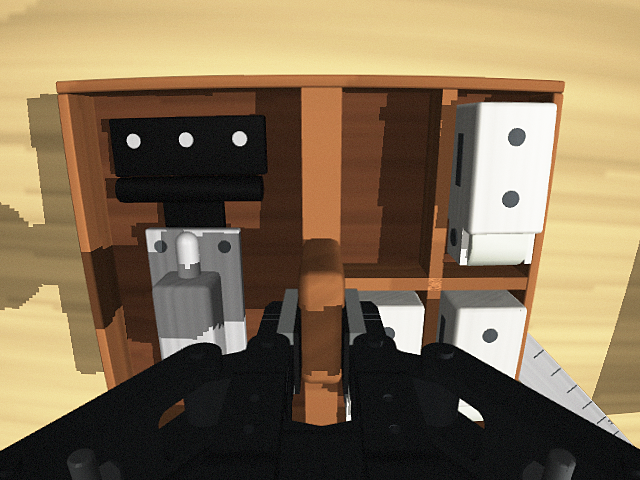

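```bash
python3 - <<'E'
from h import *
crop(cv2.imread("pics/top0.png"),385,275,90,100,6,"pics/d.png")
E
python3 -m handwheel '[[[0,0,-0.05,0,0,0,0.008],[0,0,-0.08,0,0,0,0.008],[0,0,-0.08,0,0,0,0.008]]]'
```

```text
clock: 30.58
position: [0.4535, 0.2542, 0.1574]
ee_rot: [-0.027, 1.0, 0.001, 0.002]
ft_force: [-0.3, -0.2, -7.1]
grip_width: 0.161
```

View pics/d.png

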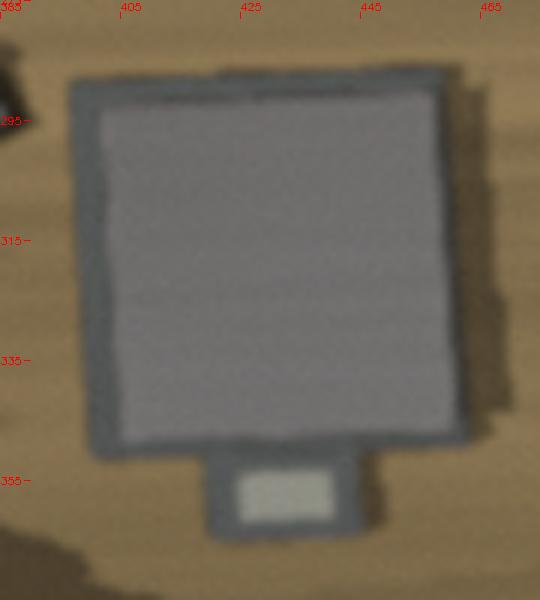

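```bash
python3 - <<'E'
from h import *
for z,uv in((.030,[(401.8,292.7),(457.7,290.3),(461,346.7),(405,348.3)]),(.012,[(396.7,288.7),(458.3,286.3),(463,348.7),(400.3,351.3)])):
    p=pix("top",uv,z);print(p.mean(0).round(4),[round(np.linalg.norm(p[i]-p[i-1]),3) for i in range(4)])
    for a,b in((1,0),(2,3)):
        d=p[b]-p[a];print(np.degrees(np.arctan2(-d[0],d[1])))
# cross-check with wrist view w1 (plate right-bottom corner) 
print(pix("wrist",[(248,167)],.012,frm("pics/w1.png")),pix("top",[(396.7,288.7)],.012))
go([.4315,-.2075,.16],93.5,True)
E
```

```text
[ 0.4339 -0.2049  0.03  ] [np.float64(0.128), np.float64(0.131), np.float64(0.13), np.float64(0.129)]
0.8392825626636196
0.22281167754643683
[ 0.4344 -0.2043  0.012 ] [np.float64(0.147), np.float64(0.147), np.float64(0.146), np.float64(0.147)]
0.596164971927457
0.9531710753678919
[[ 0.50697227 -0.12967631  0.012     ]] [[ 0.50685997 -0.13007792  0.012     ]]
shift mm [  47.  -459.8   -3.7] turn rad [ 0.002  0.003 -0.007] dist/62.5: 7.4 rows turn: 0.0
```

```bash
python3 - <<'E'
from h import *
go([.434,-.2045,.16],91.5,True)
E
python3 -m handwheel '[[[0,-0.015,0,0,0,0,0.008],[0,-0.045,0,0,0,0,0.008],[0.01,-0.085,0,0,0,0,0.008],[0.015,-0.13,0,0,0,0,0.008],[0.02,-0.175,0,0,0,0,0.008],[0.025,-0.22,0,0,0,0,0.008],[0.03,-0.265,0,0,0,0.01,0.008],[0.035,-0.31,0,0,0,0.028,0.008]]]'
```

```text
shift mm [  44.3 -457.    -3.7] turn rad [0.002 0.003 0.028] dist/62.5: 7.3 rows turn: 0.2
clock: 31.58
position: [0.4324, -0.0603, 0.154]
ee_rot: [-0.012, 1.0, -0.0, -0.001]
ft_force: [1.1, -0.3, -6.1]
grip_width: 0.161
```

```bash
python3 - <<'E'
from h import *
st();go([.434,-.2045,.16],91.5,True)
E
```

```text
t 31.57 tcp [ 0.4324 -0.0603  0.154 ] jawyaw 91.4 z [-0.003 -0.    -1.   ] F [ 1.1 -0.3 -6.1] w 13.8
shift mm [   2.  -144.2   -6. ] turn rad [-0.    -0.003 -0.001] dist/62.5: 2.3 rows turn: 0.0
```

```bash
python3 -m handwheel '[[[0.001,-0.04,0,0,0,0,0.008],[0.002,-0.08,0,0,0,0,0.008],[0.002,-0.115,0,0,0,0,0.008],[0.002,-0.137,0,0,0,0,0.008],[0.002,-0.144,0,0,0,0,0.008],[0.002,-0.144,0,0,0,0,0.008]]]'; python3 - <<'E'
from h import *
st();go([.434,-.2045,.16],91.5,True);snap("wrist","pics/w24.png");cv2.imwrite("pics/side4.png",manip.camera("side"))
E
```

```text
clock: 32.33
position: [0.4351, -0.2018, 0.1548]
ee_rot: [-0.013, 1.0, 0.0, -0.001]
ft_force: [-0.6, 0.3, -7.0]
grip_width: 0.16
t 32.33 tcp [ 0.4351 -0.2018  0.1548] jawyaw 91.5 z [-0.002  0.    -1.   ] F [-0.6  0.3 -7. ] w 13.6
shift mm [ 1.2 -2.6 -5.2] turn rad [ 0.001 -0.002 -0.001] dist/62.5: 0.1 rows turn: 0.0
```

View pics/w24.png

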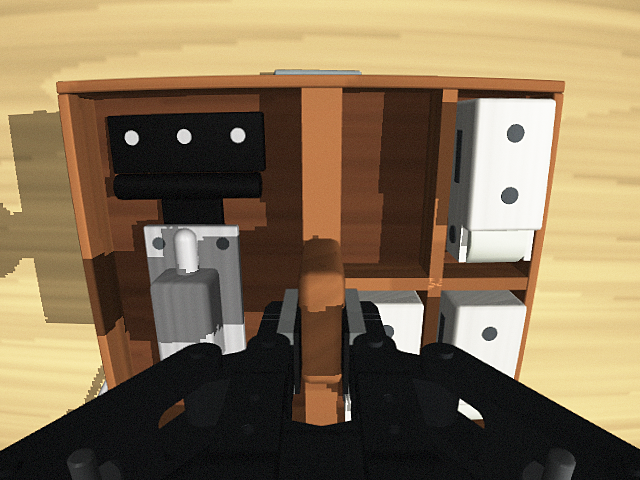

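View pics/side4.png

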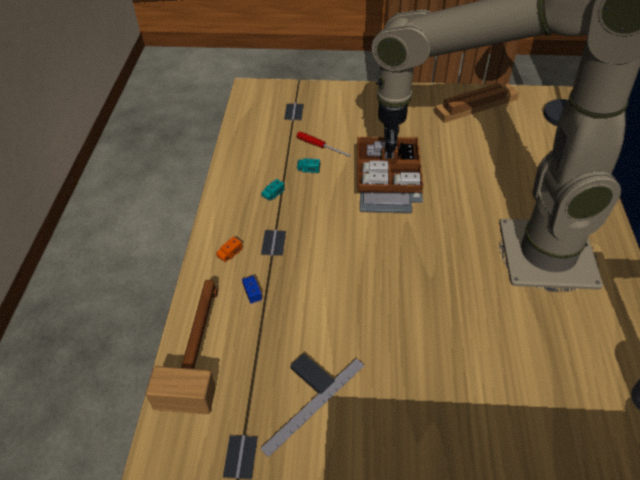

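```bash
python3 -m handwheel '[[[0.001,-0.002,0.02,0,-0.002,0,0.008],[0.001,-0.002,0.045,0,-0.002,0,0.008],[0.001,-0.002,0.063,0,-0.002,0,0.008],[0.001,-0.002,0.07,0,-0.002,0,0.008],[0.001,-0.002,0.07,0,-0.002,0,0.008]]]'; python3 - <<'E'
from h import *
st();go([.434,-.2045,.076],91.5,True)
E
```

```text
clock: 33.05
position: [0.4352, -0.2035, 0.0858]
ee_rot: [-0.013, 1.0, 0.0, 0.001]
ft_force: [0.1, -0.6, -6.4]
grip_width: 0.162
t 33.05 tcp [ 0.4352 -0.2035  0.0858] jawyaw 91.5 z [ 0.002  0.    -1.   ] F [ 0.1 -0.6 -6.4] w 13.8
shift mm [ 1.2 -1.   9.8] turn rad [0.    0.002 0.001] dist/62.5: 0.2 rows turn: 0.0
```

```bash
python3 -m handwheel '[[[0.001,-0.001,0.004,0,0,0,0.008],[0.001,-0.001,0.008,0,0,0,0.008],[0.001,-0.001,0.011,0,0,0,0.008],[0.001,-0.001,0.013,0,0,0,0.008],[0.001,-0.001,0.013,0,0,0,0.008]]]'; python3 - <<'E'
from h import *
st()
E
python3 -m handwheel '[[[0,0,0.003,0,0,0,0.008],[0,0,0.005,0,0,0,0.008],[0,0,0.006,0,0,0,0.008],[0,0,0.006,0,0,0,0.008]]]'; python3 - <<'E'
from h import *
st()
E
```

```text
clock: 33.67
position: [0.4345, -0.2051, 0.0732]
ee_rot: [-0.013, 1.0, 0.0, 0.001]
ft_force: [-2.8, 1.3, 5.0]
grip_width: 0.162
t 33.67 tcp [ 0.4345 -0.2051  0.0732] jawyaw 91.5 z [ 0.003  0.    -1.   ] F [-2.8  1.3  5. ] w 13.8
clock: 34.17
position: [0.4345, -0.2051, 0.0675]
ee_rot: [-0.013, 1.0, 0.0, 0.001]
ft_force: [-4.9, 2.2, 9.5]
grip_width: 0.161
t 34.17 tcp [ 0.4345 -0.2051  0.0675] jawyaw 91.5 z [ 0.003  0.    -1.   ] F [-4.9  2.2  9.5] w 13.8
```

```bash
python3 -m handwheel '[[[0,0,0.003,0,0,0,0.008],[0,0,0.005,0,0,0,0.008],[0,0,0.005,0,0,0,0.008],[0,0,0.005,0,0,0,0.008]]]'; python3 - <<'E'
from h import *
st()
E
```

```text
clock: 34.67
position: [0.4346, -0.2051, 0.0651]
ee_rot: [-0.013, 1.0, 0.001, 0.001]
ft_force: [-22.0, 9.6, 53.9]
grip_width: 0.156
t 34.67 tcp [ 0.4346 -0.2051  0.0651] jawyaw 91.5 z [ 0.003  0.002 -1.   ] F [-22.    9.6  53.9] w 13.4
```

It bottomed out: the force jumped from 9.5 to 54 N and the travel stopped. I'll ease slightly and hold.

```bash
python3 -m handwheel '[[[0,0,-0.001,0,0,0,0.008],[0,0,-0.001,0,0,0,0.008],[0,0,-0.001,0,0,0,0.008],[0,0,-0.001,0,0,0,0.008],[0,0,-0.001,0,0,0,0.008]]]'; python3 - <<'E'
from h import *
st();snap("wrist","pics/w25.png");cv2.imwrite("pics/side5.png",manip.camera("side"))
im=cv2.imread("pics/side5.png");crop(im,330,110,120,110,6,"pics/d.png")
E
```

```text
clock: 35.3
position: [0.4346, -0.2051, 0.0652]
ee_rot: [-0.013, 1.0, 0.001, 0.001]
ft_force: [-16.2, 7.5, 39.3]
grip_width: 0.164
t 35.3 tcp [ 0.4346 -0.2051  0.0652] jawyaw 91.5 z [ 0.003  0.002 -1.   ] F [-16.2   7.5  39.3] w 14.0
```

View pics/d.png

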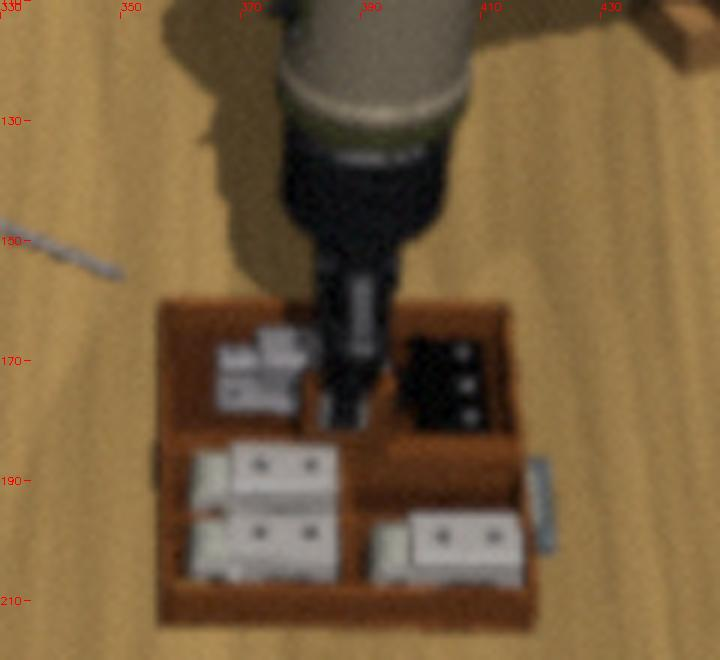

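View pics/w25.png

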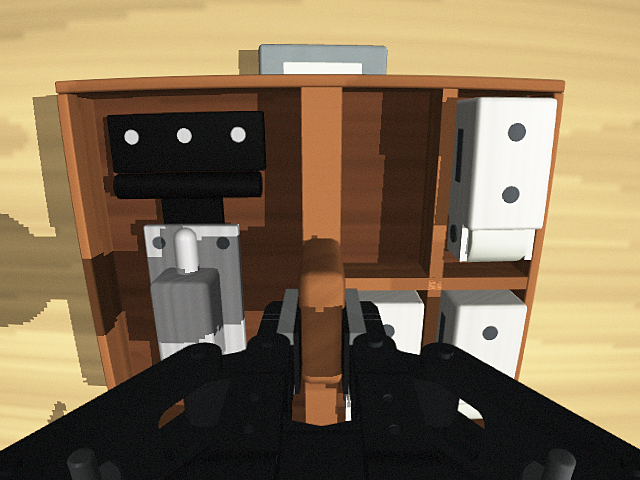

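```bash
python3 -m handwheel '[[[0,0,-0.003,0,0,0,0.008],[0,0,-0.006,0,0,0,0.008],[0,0,-0.008,0,0,0,0.008],[0,0,-0.01,0,0,0,0.008],[0,0,-0.012,0,0,0,0.008],[0,0,-0.012,0,0,0,0.008]]]'; python3 - <<'E'
from h import *
st()
E
```

```text
clock: 36.15
position: [0.4345, -0.205, 0.0751]
ee_rot: [-0.013, 1.0, 0.0, 0.001]
ft_force: [-0.9, 0.9, 3.3]
grip_width: 0.162
t 36.15 tcp [ 0.4345 -0.205   0.0751] jawyaw 91.5 z [ 0.003  0.    -1.   ] F [-0.9  0.9  3.3] w 13.8
```

```bash
python3 -m handwheel '[[[0,0,-0.001,0,0,0,0.008],[0,0,-0.0015,0,0,0,0.008],[0,0,-0.0015,0,0,0,0.008]]]'; python3 - <<'E'
from h import *
st()
E
```

```text
clock: 36.52
position: [0.4344, -0.205, 0.0764]
ee_rot: [-0.013, 1.0, -0.0, 0.001]
ft_force: [-0.3, 1.0, 2.6]
grip_width: 0.159
t 36.52 tcp [ 0.4344 -0.205   0.0764] jawyaw 91.5 z [ 0.003 -0.    -1.   ] F [-0.3  1.   2.6] w 13.5
```

```bash
python3 -m handwheel '[[[0,0,-0.0005,0,0,0,0.008],[0,0,-0.0005,0,0,0,0.03],[0,0,-0.0005,0,0,0,0.036],[0,0,-0.0005,0,0,0,0.036],[0,0,-0.0005,0,0,0,0.036],[0,0,-0.03,0,0,0,0.036],[0,0,-0.08,0,0,0,0.036],[-0.03,0,-0.11,0,0,0,0.036]]]'; python3 - <<'E'
from h import *
st();snap("wrist","pics/w26.png")
E
```

```text
clock: 37.52
position: [0.4637, -0.2051, 0.1889]
ee_rot: [-0.012, 1.0, 0.0, 0.002]
ft_force: [0.7, -0.5, -0.4]
grip_width: 0.422
t 37.52 tcp [ 0.4637 -0.2051  0.1889] jawyaw 91.4 z [ 0.005  0.001 -1.   ] F [ 0.7 -0.5 -0.4] w 36.1
```

View pics/w26.png

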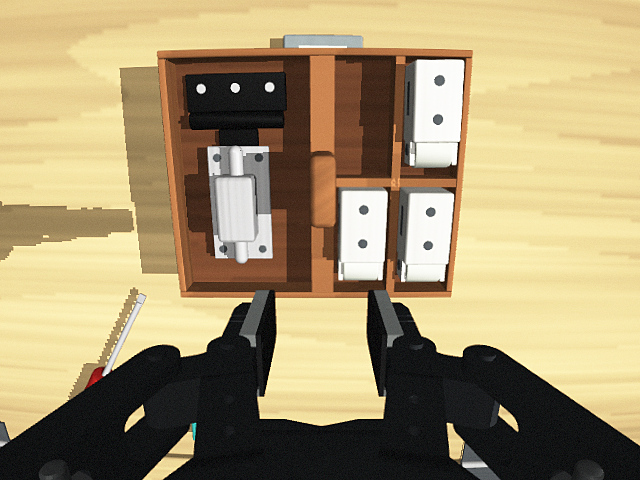

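```bash
python3 - <<'E'
from h import *
q=fitcaddy("pics/w26.png",[(-.088,-.109,.056,158,52),(-.088,.099,.056,473,50),(.088,.099,.056,451.5,296.5),(.088,-.109,.056,181,297)],[.434,-.2,.02])
o=frm("pics/w26.png")
print("wall lengths if z=.056:",[round(float(np.linalg.norm(a-b)),4) for a,b in [pix("wrist",[(158,52),(473,50)],.056,o),pix("wrist",[(451.5,296.5),(181,297)],.056,o)]])
E
python3 -m handwheel '[[[0,0.06,-0.06,0,0,0,0.036],[0,0.12,-0.06,0,0,0,0.036],[0,0.18,-0.06,0,0,0,0.036],[0,0.24,-0.06,0,0,0,0.036],[0,0.3,-0.06,0,0,0,0.036],[0,0.36,-0.06,0,0,0,0.036],[0,0.4,-0.06,0,0,0,0.036],[0,0.4,-0.06,0,0,0,0.036]]]'; python3 - <<'E'
from h import *
st()
for n in("top","side"):cv2.imwrite(f"pics/{n}9.png",manip.camera(n))
crop(cv2.imread("pics/side9.png"),330,110,120,110,6,"pics/d.png")
E
```

```text
caddy [ 0.4332 -0.2046  0.026 ] yawdeg 1.49 res [-1.4 -1.1  0.8 -0.2  0.5  0.9  0.1  1. ]
wall lengths if z=.056: [0.2066, 0.2075]
clock: 38.58
position: [0.4523, 0.1992, 0.2457]
ee_rot: [-0.016, 1.0, 0.0, 0.001]
ft_force: [0.6, -0.6, 1.0]
grip_width: 0.423
t 38.58 tcp [0.4523 0.1992 0.2457] jawyaw 91.8 z [ 0.001  0.    -1.   ] F [ 0.6 -0.6  1. ] w 36.1
```

View pics/top9.png

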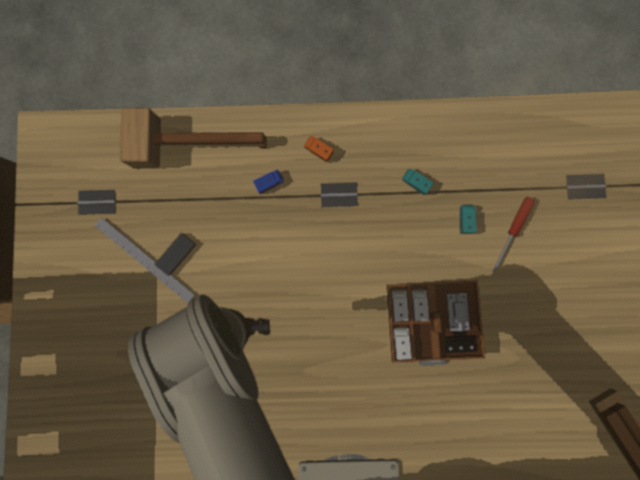

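View pics/d.png

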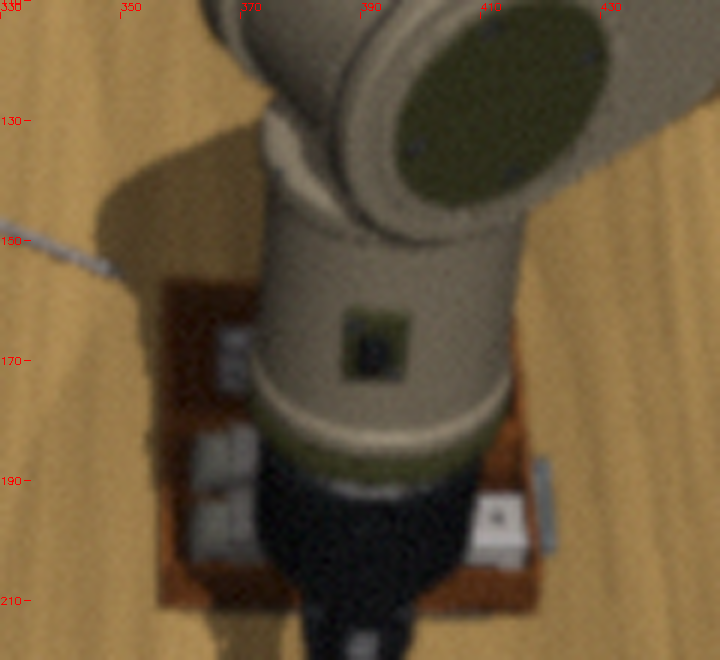

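The caddy stands on the plate, centred at about (.433,-.205) against the plate's (.434,-.2045). Its size in the image fits the plate being up, and the whole kit is in it. Handing in.

```bash
python3 - <<'E'
from h import *
print(manip.hand_in())
E
```

```text
the job is handed in; nothing more can be done
None
```

The gate kit is made up: all three roller catches on the bench lie in pockets of their own, and the hinge lies in the bay with the latch on its strap. I carried the caddy by its grip to the tally plate, pressed it to the bottom and held it about 0.6 s. Then I eased it up, let go, moved the arm clear and handed in at about 39 s.

**Press:** the force rose to about 54 N with no more travel, so I took that as the bottom; I had no direct reading of the plate joint.

**Last checks:**
- The caddy stands within about 2 mm of the plate centre, and its image size fits the plate being fully up.
- I saw no tilt, but did not measure the angle.
- The screwdriver, square and coloured look-alikes look unmoved.

**Disagreements:** while I placed the hinge, the caddy slid about 8 mm toward +y, so I re-measured it before going on. In the final side view the arm hid part of the caddy, so the kit check rests on the top and wrist views. No check failed.

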